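Gauge the opening of the clamp by feel

ROBOT

A 6-joint arm with a two-finger parallel gripper is mounted at the origin on a cart in front of the work surface, level with it; the furniture and walls round the work are solid. World frame = base frame: x ahead of the robot, y to its left, z up, the work surface at z = 0. Lengths are in m, angles in rad, forces in N, time in s.
With the tool pointing down it reaches from about 0.35 to 0.775 m from the base axis. Payload 5.5 kg.
Tool frame: the origin (TCP) lies at the very end of the fingers, on their centre line; the grasp point (between the pads) lies 19 mm behind it; x points along the fingers, y is the direction in which the jaws open and shut, and the axes are right-handed (so a half turn about x gives the same grasp; the last joint's range is limited). The gripper opens to 85 mm and grips with 20 to 120 N. Pads are 22 mm wide; open, the fingers measure 114 mm over their backs; the gripper's body (76 mm by 85 mm) begins 54 mm behind the grasp point. The pads swing forward as they close: fully open they stand 13 mm farther back than shut.
Start: joints at [-1.466, 0.313, 0.046, 1.304, 0, 1.431], TCP at [0.139, -0.558, 0.231] pointing down, gripper open.
Joint ranges: [-2.76, 2.76], [-0.86, 1.69], [-1.03, 1.26], [-2.2, 2.34], [-1.47, 1.5], [-3.14, 3.14]. Speed limits (rad/s): [2.57, 2.57, 3.14, 3.14, 3.14, 3.14].

INTERFACE

Orientations are given as a unit quaternion [w, x, y, z].
In Python, from workcell import env gives the robot as it stands.
- The arm moves only by the tool drive_tool, never from a script. Its argument "plan" is a list that holds one entry, the list of rows, each a list of 7 numbers: the shift along the tool's x, y, z in cm, then the turn, a rotation vector about the tool's x, y, z in degrees, then the opening, from 0 (shut) to 1 (fully open). In form: [[[tx, ty, tz, wx, wy, wz, fingers], ...]]. A call has exactly 5 rows; each row shifts and turns the commanded pose from where the row before left it, along the tool's axes as they then stand; what a row does not reach is not made up. A row lasts 1/12 s, in which the tool goes at most 41.7 mm and 7.16 degrees, less where a joint would pass 70% of its speed; a pose out of reach is approached as far as the arm can. A call with a gripper value outside its range is refused whole. The fingers move at their own pace and stop on an object; "squeeze" is the grip in N (left out, the last holds). Time passes only in rows, so rows that do not move let the fingers close, or fill a call up. It gives the time, the measured TCP pose, the force and the opening at its end, in the units of the state.
- env.get_state(): the state, without advancing time (a new reading comes with each control period).
- env.read_camera(name): name is "side" or "top"; returns the picture (384x512x3 uint8, red, green, blue); there is no depth.
- env.camera_model(name): a dict with "camera_matrix" (3x3 intrinsics, pixels), "k1" (the pictures are not rectified: a ray, as slopes to the right and down, at radius r is drawn at 1 + k1 r^2 times it, then the intrinsics apply), "camera_from_world" (4x4, takes a point from world to camera coordinates). Camera axes: x right, y down, z forward; pixel columns grow to the right and rows downward; lengths in m; the calibration is good to about 2 mm. A picture is of the moment at which its call begins. camera_model takes no time and is no camera call.
- env.hand_in(): hands the job in, once; it reports no verdict.
The state is a dict: "clock": time; "joint_pos": joint angles; "qvel": joint speeds; "tau": joint torques, N m; "tcp_pos": TCP position; "orientation": TCP orientation; "wrist_force": force on the tool from outside, world axes, zero at the start; "ft_torque": the same for the moment, N m; "finger_gap": finger opening in m.
Only numpy, scipy, OpenCV 4.12 (cv2) and the standard library are available. Lean on these libraries where they do the work, as an engineer would, in place of code of your own. Each camera call takes 0.05 s, during which the arm holds its last target.

TASK

Find by feel the thickest end of the double-ended gap gauge that goes into the clamp's opening, and leave the gauge standing there with that blade slid fully home, its handle up against the jaws. Its wooden handle is covered by the storage sleeve, so draw it out by a blade, set it down on the bench and let go, then take it by the handle, and hold it by the handle only whenever a blade is in the clamp. Do not force a blade that will not go in: the jaw must stay where it is set; leave the things round about alone.

Things in the scene. Friction and masses are not known exactly. Their poses are not given: they have to be found in the camera images.
- gauge: Double-ended gap gauge, 170 mm long, 0.15-0.31 kg, standing on its handle, a wooden block 50 (x) x 28 (y) x 48 mm high. From each end a steel blade stands out 60 mm on edge, 14 to 38 mm above the underside, with a round nose: 13 mm thick at -x, 9 mm at +x. Origin: centre of the handle's underside. At the start the handle is in the sleeve, a blade out of each end, the thick one to the robot
- thick_tip (a point): end of the 13 mm thick blade, at mid-height: 85 mm from the gauge's origin along its -x, 26 mm up
- thin_tip (a point): end of the 9 mm thick blade, at mid-height: 85 mm from the gauge's origin along its +x, 26 mm up
- sleeve: storage sleeve, fixed to the bench: a dark steel arch 50 long (x) x 41 wide x 58 mm high with 18 mm flanges at its feet, open at both ends, inside 33 wide x 54 mm high, no floor. Origin at the centre of its underside, x along the passage; -x is the end towards the robot
- clamp: small steel screw clamp fixed to the bench. Its opening, an upright gap between two jaws 46 mm high, runs 50 mm along its x, open at both ends; blades enter at x = -25 mm towards +x. Fixed jaw's face at y = -7 mm, moving jaw and screw beyond it at +y (to y = 125 mm, 36 mm high). A tie bar over the far end (x 13 to 25, z 46 to 53 mm) bars entry from above. Origin: middle of the 50 mm, underside
- clamp_jaw (a joint): width of the clamp's opening in m (distance between the jaw faces), set anywhere from 0.0105 to 0.0175; the 9 mm blade always goes in. The jaw is stiff and stays put unless it is forced (about 70 N along its slide)
- fixed_mouth (a point): front end of the fixed jaw's face plane (clamp x = -25, y = -7 mm), 26 mm up. Here both jaws have a lead-in 5 mm wide, 8 mm deep. The base plate is 8 mm thick: a gauge standing on the bench clears it by 6 mm. With the handle against the jaws the gauge's origin is at clamp x = -50 mm
- moving_mouth (a point): on the plane of the moving jaw's face, at the mouth's front, 26 mm up; the middle of the mouth is halfway between this and fixed_mouth
- oil_can: bystander: oil can with a long spout, 62 mm across, 143 mm high; origin under its centre
- tape: bystander: roll of black tape lying flat, 58 mm across, 18 mm high; origin under its centre
- knob: bystander: pale door knob standing on its rose, 54 mm across, 58 mm high; origin under its centre
- padlock: bystander: brown laminated padlock lying flat, 67x44x17 mm; origin under its centre

How it is judged:
On the way:
1. the gauge, drawn out so that its origin is at least 45 mm from the sleeve's, stands on the bench, let go (horizontal distance between gauge and sleeve above 0.045 m and height (world z) of gauge below 0.004 m and angle between gauge's own z axis and vertical below 0.1 rad and linear speed of gauge below 0.02 m/s and contact force between the fingers and gauge below 0.1 N), for 0.2 s.
At the end, for the whole second after the job is handed in: The gauge stands on the bench (5 mm, 0.1 rad), still, let go, in line with the gap (0.2 rad), the thickest blade that goes in slid home: tip 29 mm or more past the clamp's middle (35 = full contact). The thin blade counts only where the opening is under 14.4 mm (((value of joint clamp_jaw between 0.012 and 0.03 m and x of thick_tip in the frame of clamp above 0.029 m and y of thick_tip in the frame of clamp between -0.009 and 0.014 m) or (value of joint clamp_jaw between 0.005 and 0.0144 m and x of thin_tip in the frame of clamp above 0.029 m and y of thin_tip in the frame of clamp between -0.009 and 0.014 m)) and angle between the x axis of gauge and the x axis of clamp, either way round below 0.2 rad and angle between gauge's own z axis and vertical below 0.1 rad and height (world z) of gauge below 0.005 m and linear speed of gauge below 0.01 m/s and contact force between the fingers and gauge below 0.1 N); the robot touches nothing.
It fails at once if the clamp's jaw is forced by more than 2 mm (distance of moving_mouth from where it was at the start of the episode above 0.002 m).
It fails at once if the gauge is held by a blade while a blade is in the clamp (fingers more than 45 mm from the handle's middle along the gauge) (contact force between the fingers and gauge above 2 N and ((x of thick_tip in the frame of clamp between -0.015 and 0.05 m and y of thick_tip in the frame of clamp between -0.012 and 0.02 m and z of thick_tip in the frame of clamp below 0.046 m) or (x of thin_tip in the frame of clamp between -0.015 and 0.05 m and y of thin_tip in the frame of clamp between -0.012 and 0.02 m and z of thin_tip in the frame of clamp below 0.046 m)) and (x of the grasp point in the frame of gauge above 0.045 m or x of the grasp point in the frame of gauge below -0.045 m)).
It fails at once if the oil can, tape roll, door knob or padlock is moved by more than 25 mm (distance of any of oil_can, tape, knob, padlock from where it was at the start of the episode above 0.025 m).
It also fails if it takes over 72 s, if anything falls off the work surface, if the arm or the gripper's body presses on something with over 40 N, if the wrist force passes 120 N, or if a joint passes its speed limit or range.

## Working session

There is one attempt and no reset: what is moved stays moved. The work goes in short steps, Python scripts to look and compute and a tool call to move; the robot and the scene stay as the last step left them, time stands still between calls to the robot, and variables do not carry over. Pictures are saved under pics/ and viewed, and the job is handed in when it is done.

Besides the shell and the picture viewer there is one more tool, called after "Emit:" by a JSON object that holds its "op" and its "data". drive_tool: Moves the arm, as the interface text tells. Its arguments: {"type":"object","properties":{"plan":{"type":"array","items":{"type":"array","items":{"type":"array","items":{"type":"number"}}}},"squeeze":{"type":"number"}},"required":["plan"]}

```bash
ls; mkdir -p pics; python3 - <<'E'
from workcell import env
import cv2,json
print(env.get_state())
for n in("side","top"):
    m=env.camera_model(n);print(n,m)
    cv2.imwrite(f"pics/{n}0.png",env.read_camera(n)[:,:,::-1])
E
```

```text
pics
{'clock': 0.0, 'joint_pos': array([-1.46559647e+00,  3.14006092e-01,  4.49759789e-02,  1.30363741e+00,
        2.66272648e-06,  1.43120337e+00]), 'qvel': array([ 0.0004256 ,  0.00029159,  0.00018971,  0.00071395, -0.00042255,
       -0.00033799]), 'tau': array([ 2.89595109e-04, -4.80630183e+01,  2.98531687e+01,  1.93917478e-02,
       -1.52838452e-04, -3.88469246e-06]), 'tcp_pos': array([ 0.13929362, -0.55732803,  0.23040444]), 'orientation': array([ 0.0856699 ,  0.70182886,  0.08699281, -0.70180422]), 'wrist_force': array([-0.3684724 ,  0.08091703, -0.27923524]), 'ft_torque': array([ 0.00862073, -0.01191162, -0.05147226]), 'finger_gap': 0.08542832698100883}
side {'camera_matrix': array([[384.77812064,   0.        , 251.07083573],
       [  0.        , 384.77812064, 192.91863482],
       [  0.        ,   0.        ,   1.        ]]), 'k1': -0.09700433166782865, 'camera_from_world': array([[-0.9991126 , -0.04201343,  0.00298184,  0.5108386 ],
       [-0.01971264,  0.40386942, -0.91460423,  0.07919582],
       [ 0.03722138, -0.91385139, -0.40433922,  1.05696583],
       [ 0.        ,  0.        ,  0.        ,  1.        ]])}
top {'camera_matrix': array([[367.79320765,   0.        , 254.25522482],
       [  0.        , 367.79320765, 190.95415702],
       [  0.        ,   0.        ,   1.        ]]), 'k1': 0.0036953762676608134, 'camera_from_world': array([[-0.00567659, -0.99939258, -0.03438396, -0.02921992],
       [-0.99381659,  0.00945117, -0.11063118,  0.53513378],
       [ 0.11088895,  0.03354334, -0.99326657,  1.08033666],
       [ 0.        ,  0.        ,  0.        ,  1.        ]])}
```

```bash
python3 - <<'E'
import cv2
for n in("side","top"):
    a=cv2.imread(f"pics/{n}0.png");cv2.imwrite(f"pics/{n}0b.png",cv2.resize(a,(800,600),interpolation=cv2.INTER_CUBIC))
E
```

```text
(no output)
```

View pics/side0b.png

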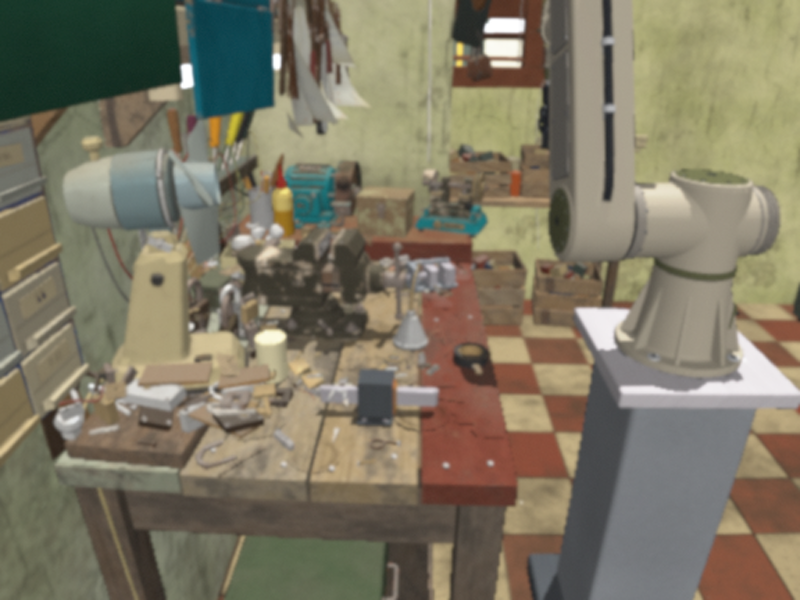

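View pics/top0b.png

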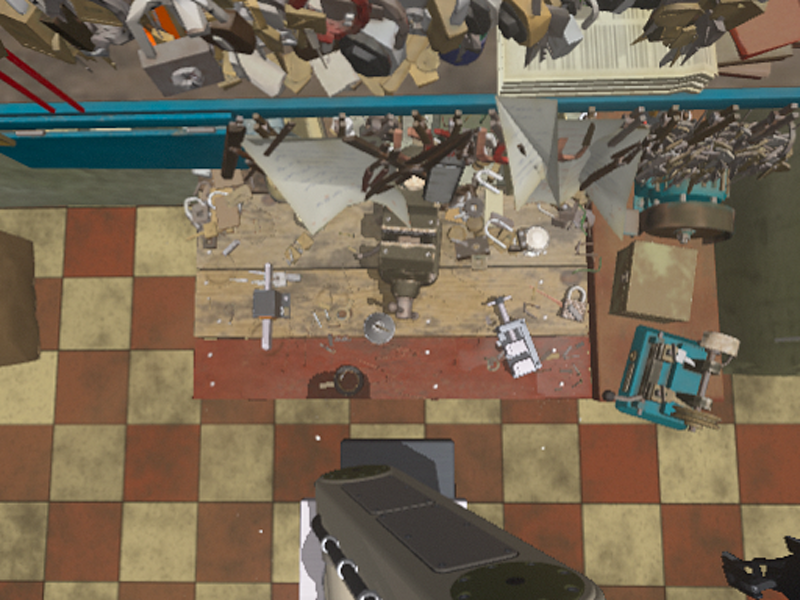

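```bash
cat > h.py <<'E'
import numpy as np,cv2
from workcell import env
def ray(n,uv):
    m=env.camera_model(n);K=m["camera_matrix"];d=np.array([m["k1"],0,0,0.])
    p=cv2.undistortPoints(np.array(uv,float).reshape(-1,1,2),K,d)[:,0]
    T=m["camera_from_world"];R=T[:3,:3];c=-R.T@T[:3,3]
    return c,np.c_[p,np.ones(len(p))]@R
def atz(n,uv,z):
    c,v=ray(n,uv); z=np.broadcast_to(z,(len(v),)); return c+v*((z-c[2])/v[:,2])[:,None]
def proj(n,P):
    m=env.camera_model(n);T=m["camera_from_world"];r,_=cv2.Rodrigues(T[:3,:3])
    return cv2.projectPoints(np.array(P,float).reshape(-1,3),r,T[:3,3],m["camera_matrix"],np.array([m["k1"],0,0,0.]))[0][:,0]
def crop(src,out,u0,v0,u1,v1,s):
    a=cv2.imread(src)[v0:v1,u0:u1];a=cv2.resize(a,None,fx=s,fy=s,interpolation=cv2.INTER_CUBIC)
    for u in range((u0+9)//10*10,u1,10):
        cv2.putText(a,str(u),((u-u0)*s,8),0,.33,(0,0,255),1);cv2.line(a,(int((u-u0+.5)*s),10),(int((u-u0+.5)*s),16),(0,0,255),1)
    for v in range((v0+9)//10*10,v1,10):
        cv2.putText(a,str(v),(0,int((v-v0+.5)*s)+4),0,.33,(0,0,255),1);cv2.line(a,(22,int((v-v0+.5)*s)),(28,int((v-v0+.5)*s)),(0,0,255),1)
    cv2.imwrite(out,a)
E
python3 - <<'E'
from h import *
crop("pics/top0.png","pics/tg.png",140,155,200,230,8)
crop("pics/top0.png","pics/tc.png",300,180,390,250,8)
crop("pics/side0.png","pics/sg.png",195,225,290,280,8)
E
```

```text
(no output)
```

View pics/tg.png

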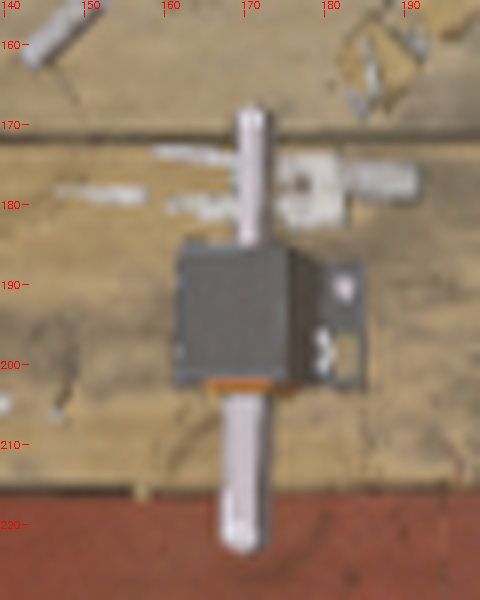

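View pics/tc.png

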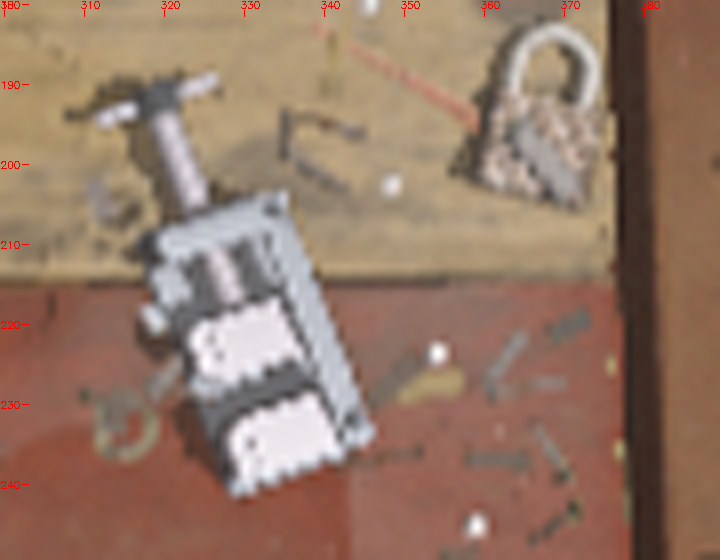

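View pics/sg.png

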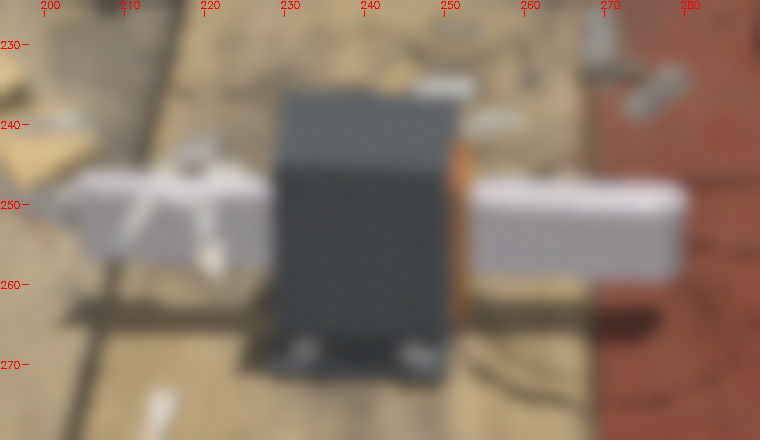

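```bash
python3 - <<'E'
from h import *
for n in("top","side"):
    c,_=ray(n,[[0,0]]);print(n,c)
print("gauge top: thicktip, thintip", atz("top",[[169.5,223.2],[171,167.6]],[.036,.036]))
print("gauge side: thick tip, thin tip bot/top", atz("side",[[279.5,249],[204,247]],[.038,.038]))
print("clamp band", atz("top",[[325.1,231.4],[338.3,226.4]],.046))
# bar corners (z53): crop px
c=np.array([[285,190],[372,432],[345,445],[255,200]])/8-.5+[300,180]
print(atz("top",c,.053))
# fixed jaw: left-bottom, left-top, right..
c=np.array([[240,490],[228,425],[300,395],[340,460]])/8-.5+[300,180]
print(atz("top",c,.046))
E
```

```text
top [ 0.41186155 -0.0704979   1.13126007]
side [0.4726047  0.955387   0.49828233]
gauge top: thicktip, thintip [[0.43947264 0.22077688 0.036     ]
 [0.60804925 0.21955751 0.036     ]]
gauge side: thick tip, thin tip bot/top [[0.43864996 0.22106272 0.038     ]
 [0.6080791  0.22080762 0.038     ]]
clamp band [[ 0.41242623 -0.23980555  0.046     ]
 [ 0.4267017  -0.27844334  0.046     ]]
[[ 0.49389373 -0.26998526  0.053     ]
 [ 0.40606132 -0.29854335  0.053     ]
 [ 0.40145184 -0.28872178  0.053     ]
 [ 0.49032832 -0.25901368  0.053     ]]
[[ 0.38535639 -0.25178042  0.046     ]
 [ 0.40883301 -0.24810515  0.046     ]
 [ 0.41954661 -0.2744617   0.046     ]
 [ 0.39598596 -0.28816244  0.046     ]]
```

```bash
python3 - <<'E'
from h import *
P=proj("side",[[0.35,-.25,.03]]);print(P)
a=cv2.imread("pics/side0.png");print(a.shape)
crop("pics/side0.png","pics/sc.png",215,140,315,215,8)
E
```

```text
[[302.3456281  176.16687023]]
(384, 512, 3)
```

View pics/sc.png

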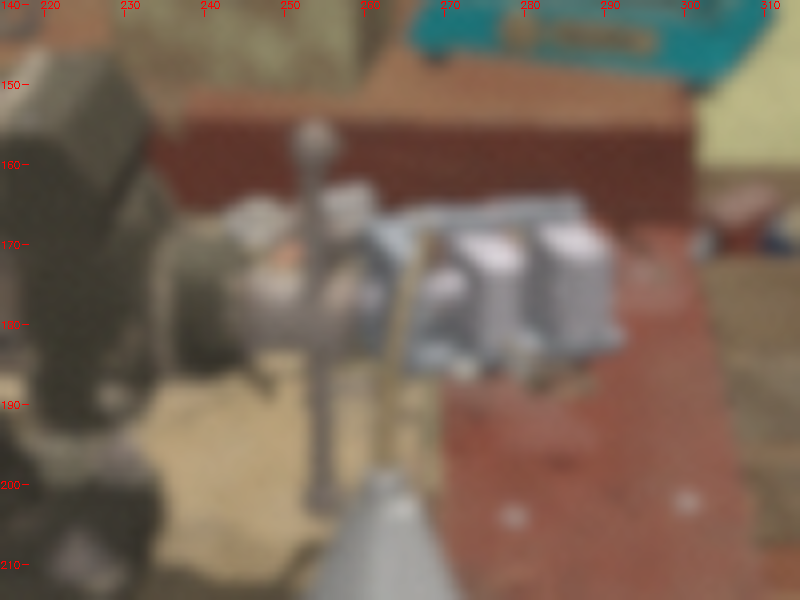

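```bash
cat > ov.py <<'E'
from h import *
def T(x,y,th,P):
    P=np.array(P,float);c,s=np.cos(th),np.sin(th);R=np.array([[c,-s,0],[s,c,0],[0,0,1]])
    return P@R.T+[x,y,0]
def draw(src,cam,out,box,s,polys):
    u0,v0,u1,v1=box;a=cv2.imread(src)[v0:v1,u0:u1];a=cv2.resize(a,None,fx=s,fy=s,interpolation=cv2.INTER_CUBIC)
    for P,col in polys:
        q=((proj(cam,P)-[u0,v0]+.5)*s*8).astype(np.int32)
        cv2.polylines(a,[q.reshape(-1,1,2)],False,col,1,cv2.LINE_AA,3)
    cv2.imwrite(out,a)
def clamp(x,y,deg,w):
    th=np.radians(deg);m=1e-3;R=[]
    f=lambda L:T(x,y,th,np.array(L)*m)
    y1=-7;y2=-7+w
    R.append((f([[-25,y1-5,46],[-17,y1,46],[25,y1,46]]),(0,255,0)))
    R.append((f([[-25,y1-5,46],[-25,y1-5,8]]),(0,255,0)))
    R.append((f([[-25,y2+5,46],[-17,y2,46],[25,y2,46]]),(255,0,0)))
    R.append((f([[-25,y2+5,46],[-25,y2+5,8]]),(255,0,0)))
    R.append((f([[-25,y1-5,46],[-25,y1-20,46]]),(0,255,255)))
    R.append((f([[13,-25,53],[13,65,53]]),(0,0,255)))
    R.append((f([[25,-25,53],[25,65,53]]),(0,0,255)))
    return R
def gauge(x,y,deg):
    th=np.radians(deg);f=lambda L:T(x,y,th,np.array(L)*1e-3);R=[]
    def box(x0,x1,h,z0,z1,c):
        for z in(z0,z1):R.append((f([[x0,-h,z],[x1,-h,z],[x1,h,z],[x0,h,z],[x0,-h,z]]),c))
    box(-25,25,14,0,48,(0,255,255));box(-85,-25,6.5,14,38,(0,255,0));box(25,85,4.5,14,38,(255,0,0))
    return R
E
python3 - <<'E'
from ov import *
c=clamp(.4234,-.2669,-71.8,13)
draw("pics/top0.png","top","pics/ot.png",(300,180,370,250),11,c)
draw("pics/side0.png","side","pics/os.png",(240,150,300,200),12,c)
g=gauge(.5237,.2206,-.2)
draw("pics/top0.png","top","pics/ogt.png",(140,155,200,230),8,g)
draw("pics/side0.png","side","pics/ogs.png",(195,225,290,280),8,g)
a=cv2.imread("pics/ogt.png");b=cv2.imread("pics/os.png")
E
```

```text
(no output)
```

View pics/ot.png

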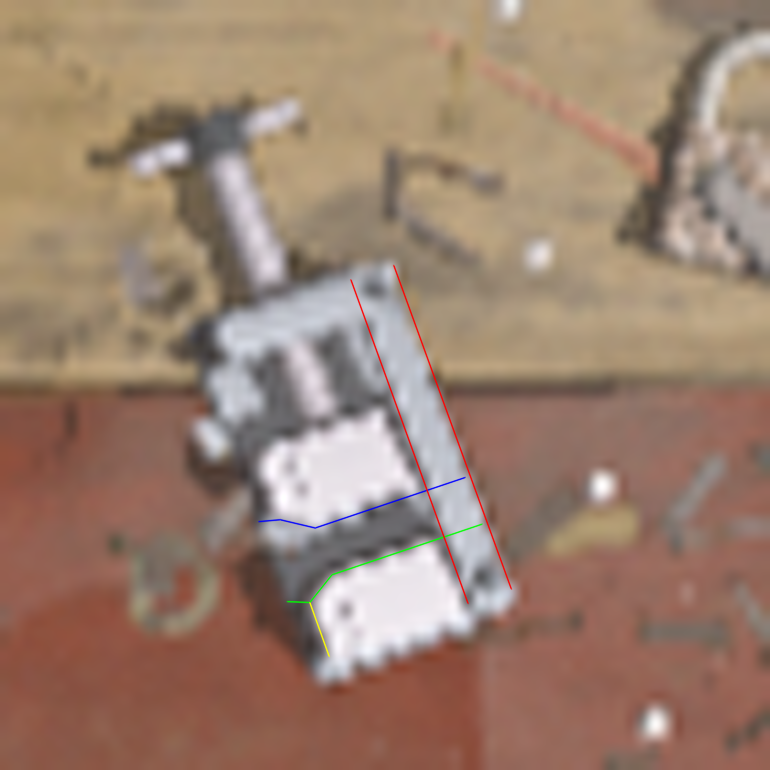

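View pics/os.png

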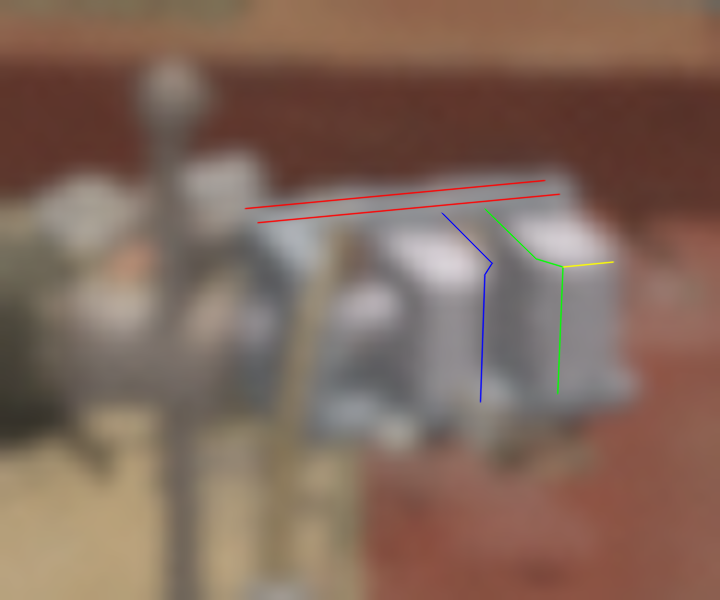

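View pics/ogt.png

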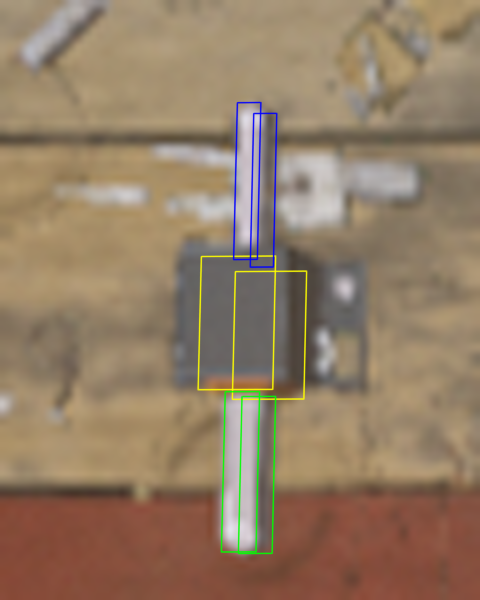

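View pics/ogs.png

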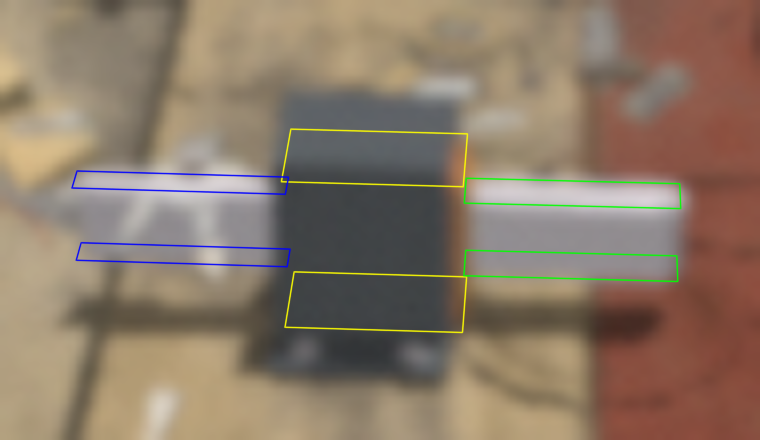

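```bash
cat > mv.py <<'E'
from h import *
from scipy.spatial.transform import Rotation as Ro
def cur():
    s=env.get_state();q=s["orientation"];return s,s["tcp_pos"],Ro.from_quat([q[1],q[2],q[3],q[0]])
def Rdown(deg):
    a=np.radians(deg);c,s=np.cos(a),np.sin(a);return Ro.from_matrix(np.array([[0,c,s],[0,s,-c],[-1,0,0]]))
def yaw(R):
    y=R.as_matrix()[:,1];return np.degrees(np.arctan2(y[1],y[0]))
def rows(p1,deg,n,f,start=None):
    "n equal rows from the present pose to p1 and yaw; prints rounded rows, and where rounding ends"
    s,p,R=cur()
    if start is not None: p,R=start
    T=Rdown(deg);rv=(R.inv()*T).as_rotvec();p1=np.array(p1,float)
    dp=(p1-p)/n;out=[]
    for i in range(n):
        # steer to exact waypoint so that rounding is not cumulated
        want=s0=None
        tgt=p+ (np.array(p1)-p)/(n-i)
        t=np.round(R.inv().apply(tgt-p)*100,2); w=np.round((R.inv()*T).as_rotvec(degrees=True)/(n-i),1)
        out.append([*map(float,t),*map(float,w),f]); p=p+R.apply(t/100); R=R*Ro.from_rotvec(w,degrees=True)
    return out,p,yaw(R)
def show(p1,deg,n,f):
    o,p,y=rows(p1,deg,n,f)
    for i in range(0,n,5): print([o[i:i+5]])
    print("ends",p.round(4),round(y,2))
def st():
    s,p,R=cur();print("t",round(s["clock"],2),"p",p.round(4),"yaw",round(yaw(R),2),"xaxis",R.as_matrix()[:,0].round(3),"F",s["wrist_force"].round(1),"gap",round(s["finger_gap"],4),"q",s["joint_pos"].round(2))
E
python3 - <<'E'
from mv import *
st()
def pos(u,v,z): return atz("top",[[u*.64,v*.64]],z)[0].round(3)
print("tape",pos(347,380,.018),"can",pos(379,327,.06),"knob",pos(537,238,.05),"padlock",pos(573,300,.017),"vise",pos(405,240,.15))
o,p,y=rows([.36,-.1,.25],90,12,1);print(o)
E
```

```text
t 0.1 p [ 0.1393 -0.5574  0.2305] yaw -75.97 xaxis [-0.     0.002 -1.   ] F [-0.7  0.4 -0.4] gap 0.0857 q [-1.47  0.31  0.05  1.3   0.    1.43]
tape [0.379 0.065 0.018] can [0.478 0.    0.06 ] knob [ 0.645 -0.3    0.05 ] padlock [ 0.53  -0.372  0.017] vise [ 0.623 -0.051  0.15 ]
[[-0.16, -3.25, -2.71, -13.8, -0.0, -0.0, 1], [-0.16, -2.51, -3.41, -13.8, -0.0, -0.0, 1], [-0.16, -1.63, -3.91, -13.8, -0.0, -0.0, 1], [-0.16, -0.65, -4.18, -13.8, -0.0, -0.0, 1], [-0.16, 0.37, -4.22, -13.8, -0.0, -0.0, 1], [-0.15, 1.36, -4.01, -13.9, -0.0, -0.0, 1], [-0.16, 2.28, -3.56, -13.8, -0.0, -0.0, 1], [-0.15, 3.07, -2.91, -13.9, -0.0, -0.0, 1], [-0.16, 3.68, -2.09, -13.8, -0.0, -0.0, 1], [-0.15, 4.07, -1.16, -13.9, -0.0, -0.0, 1], [-0.16, 4.23, -0.14, -13.8, -0.0, -0.0, 1], [-0.15, 4.14, 0.87, -13.9, -0.0, -0.1, 1]]
```

```bash
python3 - <<'E'
from mv import *
s,p,R=cur();st0=(p,R);allr=[]
for P,d,n in(([.32,-.30,.27],-10,10),([.41,-.02,.27],40,8),([.463,.2206,.2],90,7)):
    o,p,y=rows(P,d,n,1,st0); allr+=o; st0=(p,Rdown(y))
for i in range(0,25,5): print([allr[i:i+5]])
print(p,y)
E
```

```text
[[[-0.39, -2.06, -2.38, -6.6, -0.0, 0.0, 1], [-0.39, -1.77, -2.6, -6.6, -0.0, 0.0, 1], [-0.39, -1.46, -2.78, -6.6, -0.0, 0.0, 1], [-0.39, -1.13, -2.93, -6.6, -0.0, 0.0, 1], [-0.39, -0.79, -3.05, -6.6, -0.0, 0.0, 1]]]
[[[-0.39, -0.43, -3.12, -6.6, -0.0, 0.0, 1], [-0.39, -0.08, -3.14, -6.6, -0.0, 0.0, 1], [-0.39, 0.29, -3.13, -6.6, -0.0, 0.0, 1], [-0.4, 0.65, -3.08, -6.6, -0.0, 0.0, 1], [-0.39, 0.99, -2.99, -6.6, -0.1, 0.0, 1]]]
[[[-0.0, 0.5, -3.64, -6.2, 0.0, 0.0, 1], [-0.0, 0.89, -3.57, -6.3, 0.0, 0.0, 1], [-0.0, 1.28, -3.45, -6.2, 0.0, 0.0, 1], [-0.0, 1.64, -3.29, -6.3, 0.0, 0.0, 1], [-0.0, 2.0, -3.09, -6.2, 0.0, 0.0, 1]]]
[[[-0.0, 2.32, -2.85, -6.3, 0.0, 0.0, 1], [-0.0, 2.61, -2.58, -6.2, 0.0, 0.0, 1], [-0.0, 2.88, -2.29, -6.3, 0.0, 0.0, 1], [1.0, 2.79, -2.14, -7.1, 0.0, 0.0, 1], [1.0, 3.03, -1.78, -7.1, 0.0, 0.0, 1]]]
[[[1.0, 3.23, -1.4, -7.2, 0.0, 0.0, 1], [1.0, 3.38, -0.98, -7.1, 0.0, 0.0, 1], [1.0, 3.48, -0.55, -7.2, 0.0, 0.0, 1], [1.0, 3.52, -0.11, -7.1, 0.0, 0.0, 1], [1.0, 3.5, 0.32, -7.2, 0.0, 0.0, 1]]]
[0.46303237 0.22056205 0.19997373] 90.02540696827997
```

Emit:
{"op": "drive_tool", "data": {"plan": [[[-0.4,-2.1,-2.4,-6.6,0,0,1],[-0.4,-1.8,-2.6,-6.6,0,0,1],[-0.4,-1.5,-2.8,-6.6,0,0,1],[-0.4,-1.1,-2.9,-6.6,0,0,1],[-0.4,-0.8,-3.0,-6.6,0,0,1]]]}}

```text
clock: 0.52
tcp_pos: [0.2296, -0.4272, 0.251]
orientation: [0.283, 0.648, 0.284, -0.648]
wrist_force: [0.5, -0.3, -0.1]
finger_gap: 0.0856
```

Emit:
{"op": "drive_tool", "data": {"plan": [[[-0.4,-0.4,-3.1,-6.6,0,0,1],[-0.4,-0.1,-3.1,-6.6,0,0,1],[-0.4,0.3,-3.1,-6.6,0,0,1],[-0.4,0.6,-3.1,-6.6,0,0,1],[-0.4,1.0,-3.0,-6.6,0,0,1]]]}}

```text
clock: 0.93
tcp_pos: [0.3192, -0.2987, 0.2712]
orientation: [-0.456, -0.54, -0.456, 0.54]
wrist_force: [1.3, 0.0, -0.3]
finger_gap: 0.0855
```

Emit:
{"op": "drive_tool", "data": {"plan": [[[0,0.5,-3.6,-6.2,0,0,1],[0,0.9,-3.6,-6.2,0,0,1],[0,1.3,-3.5,-6.2,0,0,1],[0,1.6,-3.3,-6.3,0,0,1],[0,2.0,-3.1,-6.2,0,0,1]]]}}

```text
clock: 1.35
tcp_pos: [0.3749, -0.1229, 0.2711]
orientation: [0.584, 0.398, 0.584, -0.398]
wrist_force: [1.1, -0.8, -0.3]
finger_gap: 0.0853
```

Tracking is close. Continue.

Emit:
{"op": "drive_tool", "data": {"plan": [[[0,2.3,-2.9,-6.3,0,0,1],[0,2.6,-2.6,-6.2,0,0,1],[0,2.9,-2.3,-6.3,0,0,1],[1,2.8,-2.1,-7.1,0,0,1],[1,3.0,-1.8,-7.1,0,0,1]]]}}

```text
clock: 1.77
tcp_pos: [0.4243, 0.051, 0.2513]
orientation: [0.674, 0.216, 0.673, -0.216]
wrist_force: [0.5, -0.2, -1.0]
finger_gap: 0.0854
```

Emit:
{"op": "drive_tool", "data": {"plan": [[[1,3.2,-1.4,-7.1,0,0,1],[1,3.4,-1.0,-7.1,0,0,1],[1,3.5,-0.5,-7.1,0,0,1],[1,3.5,-0.1,-7.1,0,0,1],[1,3.5,0.3,-7.1,0,0,1]]]}}

```text
clock: 2.18
tcp_pos: [0.4622, 0.2225, 0.2004]
orientation: [0.707, -0.0, 0.707, -0.0]
wrist_force: [0.5, -0.6, 1.6]
finger_gap: 0.0856
```

```bash
python3 - <<'E'
from mv import *
st();show([.463,.2206,.1],90,5,1)
E
```

```text
t 2.18 p [0.4622 0.2225 0.2004] yaw 90.0 xaxis [-0. -0. -1.] F [ 0.5 -0.6  1.6] gap 0.0856 q [ 0.29  0.21 -0.17  1.19 -0.    0.29]
[[[2.01, -0.04, 0.02, -0.0, -0.0, 0.0, 1], [2.01, -0.04, 0.01, -0.0, -0.0, 0.0, 1], [2.01, -0.04, 0.02, -0.0, -0.0, 0.0, 1], [2.01, -0.04, 0.01, -0.0, -0.0, 0.0, 1], [2.0, -0.03, 0.02, -0.0, -0.0, 0.0, 1]]]
ends [0.463  0.2206 0.1   ] 90.0
```

Emit:
{"op": "drive_tool", "data": {"plan": [[[3,-0.2,0.1,0,0,0,1],[3,0,0,0,0,0,1],[3,0,0,0,0,0,1],[3,0,0,0,0,0,1],[3,0,0,0,0,0,1]]]}}

```text
clock: 2.6
tcp_pos: [0.4629, 0.2188, 0.0496]
orientation: [0.707, 0.002, 0.707, -0.002]
wrist_force: [0.2, 0.1, 0.1]
finger_gap: 0.0856
```

```bash
python3 - <<'E'
from mv import *
cv2.imwrite("pics/side1.png",env.read_camera("side")[:,:,::-1]);cv2.imwrite("pics/top1.png",env.read_camera("top")[:,:,::-1])
st();show([.463,.2206,.0085],90,5,1)
crop("pics/side1.png","pics/sg1.png",185,165,305,285,6)
E
```

```text
t 2.7 p [0.459  0.2174 0.0466] yaw 89.63 xaxis [-0.01  -0.003 -1.   ] F [-0.9 -0.4  0.2] gap 0.0856 q [ 0.28  0.33 -0.42  0.84 -0.    0.29]
[[[0.76, 0.07, 0.09, -0.1, -0.1, 0.0, 1], [0.76, 0.07, 0.08, -0.1, -0.1, 0.0, 1], [0.76, 0.06, 0.09, -0.1, -0.1, 0.1, 1], [0.76, 0.06, 0.08, -0.0, -0.1, 0.0, 1], [0.77, 0.07, 0.08, -0.1, -0.2, 0.1, 1]]]
ends [0.463  0.2206 0.0085] 90.03
```

View pics/sg1.png

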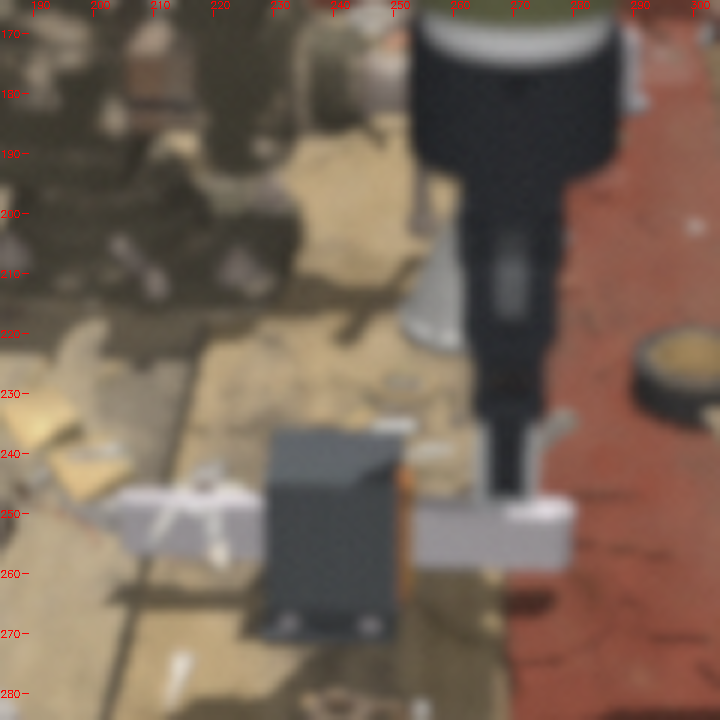

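Emit:
{"op": "drive_tool", "data": {"plan": [[[1.5,0.2,0.2,0,0,0,1],[1.3,0.1,0.1,0,0,0,1],[1,0,0,0,0,0,1],[0,0,0,0,0,0,1],[0,0,0,0,0,0,1]]]}}

```text
clock: 3.12
tcp_pos: [0.4665, 0.2216, 0.0138]
orientation: [0.707, 0.002, 0.707, -0.002]
wrist_force: [0.9, 0.2, -0.2]
finger_gap: 0.0855
```

```bash
python3 - <<'E'
from mv import *
st();show([.463,.2206,.0085],90,5,1)
E
```

```text
t 3.12 p [0.4665 0.2216 0.0138] yaw 89.62 xaxis [-0. -0. -1.] F [ 0.9  0.2 -0.2] gap 0.0855 q [ 0.29  0.38 -0.44  0.75 -0.    0.29]
[[[0.11, -0.02, -0.07, -0.1, -0.0, 0.0, 1], [0.11, -0.02, -0.07, -0.1, -0.0, 0.0, 1], [0.1, -0.02, -0.07, -0.1, -0.0, 0.0, 1], [0.11, -0.02, -0.07, -0.0, -0.0, 0.0, 1], [0.1, -0.03, -0.07, -0.1, -0.0, 0.0, 1]]]
ends [0.463  0.2206 0.0085] 90.02
```

Emit:
{"op": "drive_tool", "data": {"plan": [[[0.3,0,-0.2,-0.3,0,0,1],[0,0,0,0,0,0,0],[0,0,0,0,0,0,0],[0,0,0,0,0,0,0],[0,0,0,0,0,0,0]]], "squeeze": 40}}

```text
clock: 3.53
tcp_pos: [0.4648, 0.2218, 0.0106]
orientation: [0.707, 0.001, 0.707, -0.0]
wrist_force: [-0.7, -0.1, -0.5]
finger_gap: 0.0387
```

Emit:
{"op": "drive_tool", "data": {"plan": [[[0,0,0,0,0,0,0],[0,0,0,0,0,0,0],[0,0,0,0,0,0,0],[0,0,0,0,0,0,0],[0,0,0,0,0,0,0]]]}}

```text
clock: 3.95
tcp_pos: [0.4646, 0.2218, 0.0104]
orientation: [0.707, 0.0, 0.707, -0.0]
wrist_force: [-0.9, -0.0, 3.0]
finger_gap: 0.0123
```

```bash
python3 - <<'E'
from mv import *
st()
E
```

```text
t 3.95 p [0.4646 0.2218 0.0104] yaw 89.93 xaxis [ 0.  0. -1.] F [-0.9 -0.   3. ] gap 0.0123 q [ 0.29  0.38 -0.45  0.74  0.    0.29]
```

Emit:
{"op": "drive_tool", "data": {"plan": [[[0,0,-0.6,0,0,0,0],[0,0,-1,0,0,0,0],[0,0,-1,0,0,0,0],[0,0,-1,0,0,0,0],[0,0,-1,0,0,0,0]]]}}

```text
clock: 4.37
tcp_pos: [0.4176, 0.2217, 0.0104]
orientation: [0.707, 0.0, 0.707, -0.0]
wrist_force: [2.9, 0.6, 0.6]
finger_gap: 0.0123
```

Emit:
{"op": "drive_tool", "data": {"plan": [[[0,0,-1.2,0,0,0,0],[0,0,-1.2,0,0,0,0],[0,0,-1.2,0,0,0,0],[0,0,-1.2,0,0,0,0],[0,0,-0.9,0,0,0,0]]]}}

```text
clock: 4.78
tcp_pos: [0.3602, 0.2218, 0.0104]
orientation: [0.707, 0.0, 0.707, -0.0]
wrist_force: [2.8, 0.3, 1.0]
finger_gap: 0.0123
```

```bash
python3 - <<'E'
from mv import *
cv2.imwrite("pics/side2.png",env.read_camera("side")[:,:,::-1]);cv2.imwrite("pics/top2.png",env.read_camera("top")[:,:,::-1])
st()
crop("pics/side2.png","pics/sg2.png",195,165,325,285,6)
E
```

```text
t 4.88 p [0.3585 0.2217 0.0104] yaw 90.0 xaxis [-0.003 -0.    -1.   ] F [-5.4 -1.4 10.7] gap 0.0122 q [ 0.36  0.23 -0.67  0.67  0.    0.36]
```

View pics/sg2.png

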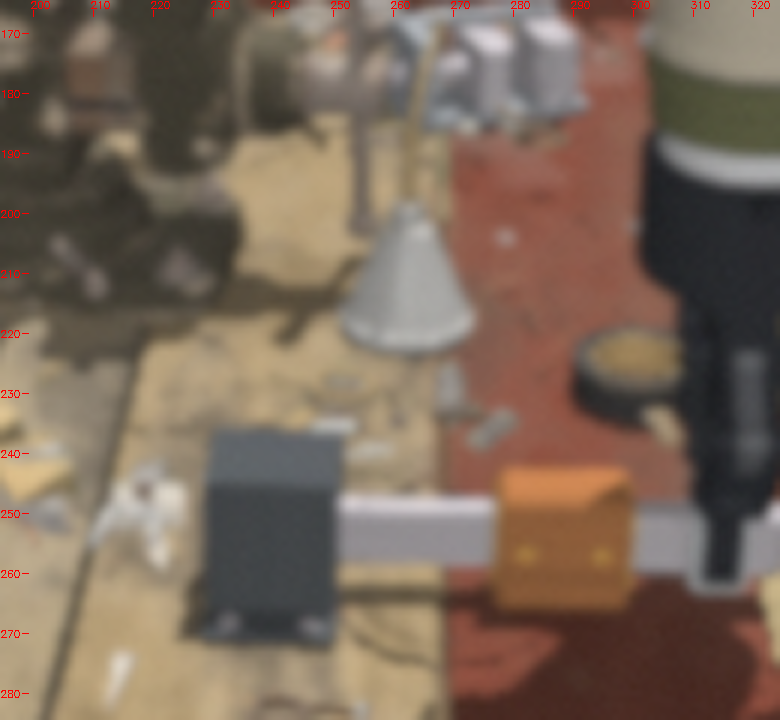

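Emit:
{"op": "drive_tool", "data": {"plan": [[[0,0,0,0,0,0,1],[0,0,0,0,0,0,1],[0,0,0,0,0,0,1],[0,0,0,0,0,0,1],[0,0,0,0,0,0,1]]]}}

```text
clock: 5.3
tcp_pos: [0.3613, 0.2217, 0.01]
orientation: [0.707, 0.0, 0.707, -0.001]
wrist_force: [-0.6, -0.1, -0.8]
finger_gap: 0.0719
```

Emit:
{"op": "drive_tool", "data": {"plan": [[[0,0,0,0,0,0,1],[-1,0,0,0,0,0,1],[-2,0,0,0,0,0,1],[-3,0,0,0,0,0,1],[-2,0,0,0,0,0,1]]]}}

```text
clock: 5.72
tcp_pos: [0.3616, 0.2218, 0.0917]
orientation: [0.707, 0.001, 0.707, -0.001]
wrist_force: [1.5, 0.6, -0.0]
finger_gap: 0.0853
```

```bash
python3 - <<'E'
from mv import *
cv2.imwrite("pics/side3.png",env.read_camera("side")[:,:,::-1]);cv2.imwrite("pics/top3.png",env.read_camera("top")[:,:,::-1])
st()
from ov import *
g=gauge(.4175,.221,0)
draw("pics/top3.png","top","pics/g3t.png",(140,180,210,270),8,g)
draw("pics/side3.png","side","pics/g3s.png",(240,220,340,290),8,g)
E
```

```text
t 5.82 p [0.3641 0.2228 0.0933] yaw 89.92 xaxis [ 0.006  0.002 -1.   ] F [ 0.2  0.1 -0.6] gap 0.0854 q [ 0.36  0.12 -0.56  0.89 -0.    0.36]
```

View pics/g3t.png

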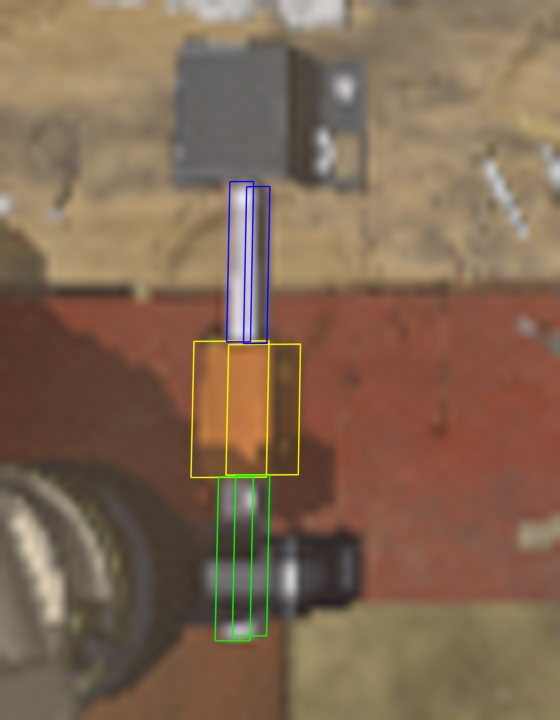

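View pics/g3s.png

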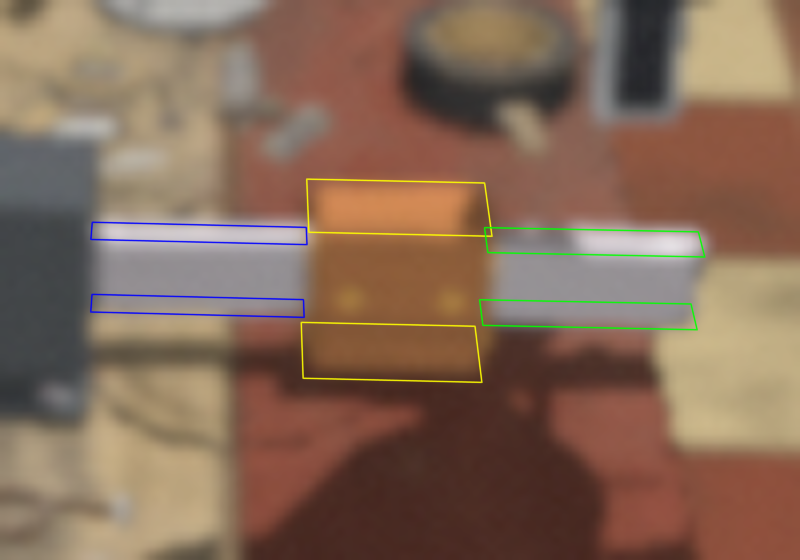

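```bash
python3 - <<'E'
from mv import *
st();show([.4165,.2212,.0115],90,5,1)
E
```

```text
t 5.82 p [0.3641 0.2228 0.0933] yaw 89.92 xaxis [ 0.006  0.002 -1.   ] F [ 0.2  0.1 -0.6] gap 0.0854 q [ 0.36  0.12 -0.56  0.89 -0.    0.36]
[[[1.64, -0.03, 1.04, -0.0, 0.1, -0.0, 1], [1.64, -0.03, 1.04, -0.0, 0.1, -0.0, 1], [1.64, -0.03, 1.04, -0.0, 0.0, -0.0, 1], [1.64, -0.04, 1.05, -0.0, 0.1, -0.1, 1], [1.64, -0.03, 1.05, -0.1, 0.0, -0.0, 1]]]
ends [0.4165 0.2212 0.0115] 90.02
```

Emit:
{"op": "drive_tool", "data": {"plan": [[[0,0,2.5,0,0,0,1],[0,0,3,0,0,0,1],[2.5,0,0,0,0,0,1],[2.5,0,0,0,0,0,1],[1.5,0,0,0,0,0,1]]]}}

```text
clock: 6.23
tcp_pos: [0.4156, 0.2211, 0.0225]
orientation: [0.706, 0.0, 0.708, -0.001]
wrist_force: [-0.9, -0.3, -0.3]
finger_gap: 0.0856
```

Emit:
{"op": "drive_tool", "data": {"plan": [[[1.3,0,0,0,0,0,1],[0,0,0,0,0,0,1],[0,0,0,0,0,0,1],[0,0,0,0,0,0,0],[0,0,0,0,0,0,0]]], "squeeze": 50}}

```text
clock: 6.65
tcp_pos: [0.4172, 0.222, 0.013]
orientation: [0.708, 0.001, 0.707, -0.0]
wrist_force: [0.1, -0.4, 0.3]
finger_gap: 0.0636
```

Emit:
{"op": "drive_tool", "data": {"plan": [[[0,0,0,0,0,0,0],[0,0,0,0,0,0,0],[0,0,0,0,0,0,0],[0,0,0,0,0,0,0],[0,0,0,0,0,0,0]]]}}

```text
clock: 7.07
tcp_pos: [0.4171, 0.222, 0.013]
orientation: [0.708, 0.001, 0.707, -0.0]
wrist_force: [-0.3, -0.0, 5.6]
finger_gap: 0.0274
```

```bash
python3 - <<'E'
from mv import *
st()
cv2.imwrite("pics/side4.png",env.read_camera("side")[:,:,::-1])
crop("pics/side4.png","pics/sg4.png",225,185,345,285,6)
E
```

```text
t 7.07 p [0.4171 0.222  0.013 ] yaw 89.93 xaxis [ 0.001  0.001 -1.   ] F [-0.3 -0.   5.6] gap 0.0274 q [ 0.32  0.31 -0.55  0.71  0.    0.32]
```

View pics/sg4.png

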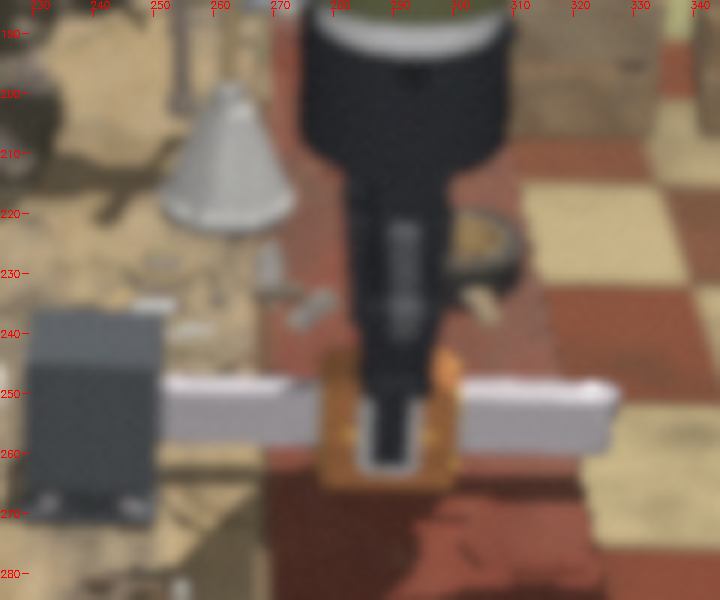

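Emit:
{"op": "drive_tool", "data": {"plan": [[[-1,0,0,0,0,0,0],[-3,0,0,0,0,0,0],[-4,0,0,0,0,0,0],[-4,0,0,0,0,0,0],[-4,0,0,0,0,0,0]]]}}

```text
clock: 7.53
tcp_pos: [0.4152, 0.2213, 0.1731]
orientation: [0.706, 0.0, 0.708, -0.001]
wrist_force: [1.5, 0.3, -3.1]
finger_gap: 0.0276
```

```bash
python3 - <<'E'
from mv import *
st();s,p,R=cur();st0=(p,R);allr=[]
for P,d,n in(([.41,.10,.25],125,5),([.383,-.1434,.25],198.2,15)):
    o,p,y=rows(P,d,n,0,st0); allr+=o; st0=(p,Rdown(y))
for i in range(0,20,5): print([allr[i:i+5]])
print(p,y)
E
```

```text
t 7.53 p [0.4152 0.2213 0.1731] yaw 89.93 xaxis [-0.002 -0.001 -1.   ] F [ 1.5  0.3 -3.1] gap 0.0276 q [ 0.32  0.14 -0.32  1.11 -0.    0.32]
[[[-1.53, -2.43, -0.1, -7.0, -0.0, 0.0, 0], [-1.54, -2.4, -0.4, -7.0, -0.0, 0.0, 0], [-1.53, -2.33, -0.69, -7.0, -0.0, -0.0, 0], [-1.54, -2.23, -0.97, -7.0, -0.1, -0.0, 0], [-1.54, -2.09, -1.23, -7.1, -0.0, -0.0, 0]]]
[[[0.0, -1.23, -1.08, -4.9, -0.0, -0.0, 0], [0.0, -1.13, -1.18, -4.9, -0.0, -0.0, 0], [0.0, -1.02, -1.27, -4.9, -0.0, -0.0, 0], [0.0, -0.91, -1.35, -4.9, -0.0, -0.0, 0], [0.0, -0.79, -1.43, -4.9, -0.0, -0.0, 0]]]
[[[0.0, -0.67, -1.49, -4.9, -0.0, -0.0, 0], [0.0, -0.54, -1.54, -4.9, -0.0, -0.0, 0], [0.0, -0.4, -1.58, -4.9, -0.0, -0.0, 0], [0.0, -0.27, -1.61, -4.9, -0.0, -0.0, 0], [0.0, -0.13, -1.63, -4.8, -0.0, -0.0, 0]]]
[[[0.0, 0.01, -1.63, -4.9, -0.0, -0.0, 0], [0.0, 0.15, -1.63, -4.8, -0.0, -0.0, 0], [0.0, 0.28, -1.61, -4.9, -0.0, -0.0, 0], [0.0, 0.42, -1.58, -4.8, -0.0, -0.0, 0], [0.0, 0.54, -1.53, -4.9, -0.0, -0.0, 0]]]
[ 0.38304056 -0.14336911  0.25004045] -161.77452477686938
```

Emit:
{"op": "drive_tool", "data": {"plan": [[[-1.5,-2.4,-0.1,-7,0,0,0],[-1.5,-2.4,-0.4,-7,0,0,0],[-1.5,-2.3,-0.7,-7,0,0,0],[-1.5,-2.2,-1.0,-7,0,0,0],[-1.5,-2.1,-1.2,-7,0,0,0]]]}}

```text
clock: 7.95
tcp_pos: [0.4098, 0.1002, 0.2474]
orientation: [0.673, -0.214, 0.674, 0.214]
wrist_force: [0.5, -0.1, -2.8]
finger_gap: 0.0274
```

Emit:
{"op": "drive_tool", "data": {"plan": [[[0,-1.2,-1.1,-4.9,0,0,0],[0,-1.1,-1.2,-4.9,0,0,0],[0,-1.0,-1.3,-4.9,0,0,0],[0,-0.9,-1.4,-4.9,0,0,0],[0,-0.8,-1.4,-4.9,0,0,0]]]}}

```text
clock: 8.37
tcp_pos: [0.3996, 0.0194, 0.2467]
orientation: [0.613, -0.351, 0.614, 0.352]
wrist_force: [0.9, 0.2, -3.0]
finger_gap: 0.027
```

Emit:
{"op": "drive_tool", "data": {"plan": [[[0,-0.7,-1.5,-4.9,0,0,0],[0,-0.5,-1.5,-4.9,0,0,0],[0,-0.4,-1.6,-4.9,0,0,0],[0,-0.3,-1.6,-4.9,0,0,0],[0,-0.1,-1.6,-4.8,0,0,0]]]}}

```text
clock: 8.78
tcp_pos: [0.3907, -0.0611, 0.2466]
orientation: [0.525, -0.473, 0.525, 0.474]
wrist_force: [0.5, 0.2, -2.6]
finger_gap: 0.0275
```

Emit:
{"op": "drive_tool", "data": {"plan": [[[0,0,-1.6,-4.9,0,0,0],[0,0.1,-1.6,-4.9,0,0,0],[0,0.3,-1.6,-4.9,0,0,0],[0,0.4,-1.6,-4.8,0,0,0],[0,0.5,-1.5,-4.9,0,0,0]]]}}

```text
clock: 9.2
tcp_pos: [0.3826, -0.1412, 0.2466]
orientation: [0.413, -0.573, 0.413, 0.574]
wrist_force: [0.1, -0.2, -3.0]
finger_gap: 0.0271
```

```bash
python3 - <<'E'
from mv import *
cv2.imwrite("pics/side5.png",env.read_camera("side")[:,:,::-1]);cv2.imwrite("pics/top5.png",env.read_camera("top")[:,:,::-1])
st();show([.3828,-.1434,.04],198.2,10,0)
E
```

```text
t 9.3 p [ 0.383  -0.1422  0.2466] yaw -161.87 xaxis [-0.001 -0.    -1.   ] F [-0.1 -0.5 -3.2] gap 0.0277 q [-0.55 -0.01 -0.31  1.28 -0.   -2.44]
[[[2.07, 0.0, -0.01, -0.0, 0.0, -0.0, 0], [2.07, 0.0, -0.01, -0.0, 0.0, -0.0, 0], [2.06, 0.0, -0.01, -0.0, 0.0, -0.0, 0], [2.07, 0.0, -0.01, -0.0, 0.0, -0.0, 0], [2.06, 0.0, -0.01, -0.0, 0.0, -0.0, 0]]]
[[[2.07, 0.01, -0.01, -0.0, 0.0, -0.0, 0], [2.06, 0.0, -0.01, -0.0, 0.0, -0.0, 0], [2.07, 0.01, -0.01, -0.0, 0.0, -0.0, 0], [2.06, 0.0, -0.02, -0.0, 0.0, -0.0, 0], [2.07, 0.01, -0.01, -0.1, 0.0, -0.1, 0]]]
ends [ 0.3828 -0.1434  0.04  ] -161.77
```

View pics/top5.png

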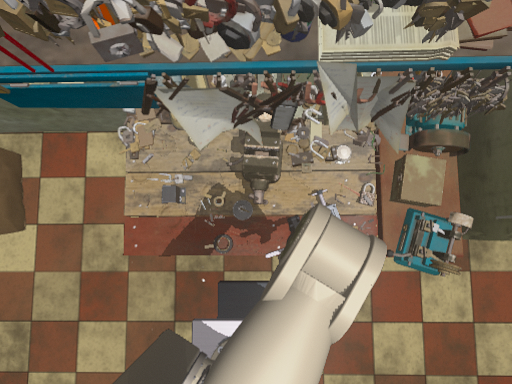

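View pics/side5.png

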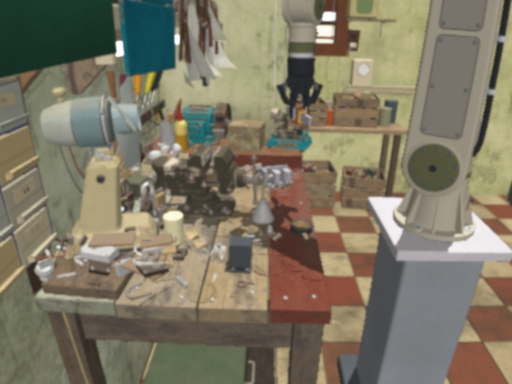

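Emit:
{"op": "drive_tool", "data": {"plan": [[[3,0,0,0,0,0,0],[4,0,0,0,0,0,0],[4,0,0,0,0,0,0],[4,0,0,0,0,0,0],[3,0,0,0,0,0,0]]]}}

```text
clock: 9.72
tcp_pos: [0.3815, -0.139, 0.0643]
orientation: [0.415, -0.571, 0.415, 0.574]
wrist_force: [-0.6, 0.2, -2.9]
finger_gap: 0.0275
```

Emit:
{"op": "drive_tool", "data": {"plan": [[[2,0,0,0,0,0,0],[2,0,0,0,0,0,0],[0.8,0,0,0,0,0,0],[0,0,0,0,0,0,0],[0,0,0,0,0,0,0]]]}}

```text
clock: 10.13
tcp_pos: [0.3833, -0.1403, 0.0194]
orientation: [0.415, -0.572, 0.415, 0.573]
wrist_force: [0.0, -0.7, -2.7]
finger_gap: 0.0274
```

```bash
python3 - <<'E'
from mv import *
from ov import *
cv2.imwrite("pics/side6.png",env.read_camera("side")[:,:,::-1]);cv2.imwrite("pics/top6.png",env.read_camera("top")[:,:,::-1])
st();s,p,R=cur()
print(p[2]-.013)
def lift(polys,dz): return [(P+[0,0,dz],c) for P,c in polys]
c=clamp(.4234,-.2669,-71.8,13)+lift(gauge(p[0],p[1],yaw(R)-90),p[2]-.013)
draw("pics/side6.png","side","pics/o6s.png",(240,140,320,200),10,c)
draw("pics/top6.png","top","pics/o6t.png",(260,190,350,260),8,c)
E
```

```text
t 10.23 p [ 0.3844 -0.1412  0.0204] yaw -161.78 xaxis [ 0.002 -0.001 -1.   ] F [-0.3 -0.4 -3.2] gap 0.0273 q [-0.55  0.19 -0.69  0.69 -0.   -2.44]
0.007444720916288018
```

View pics/o6s.png

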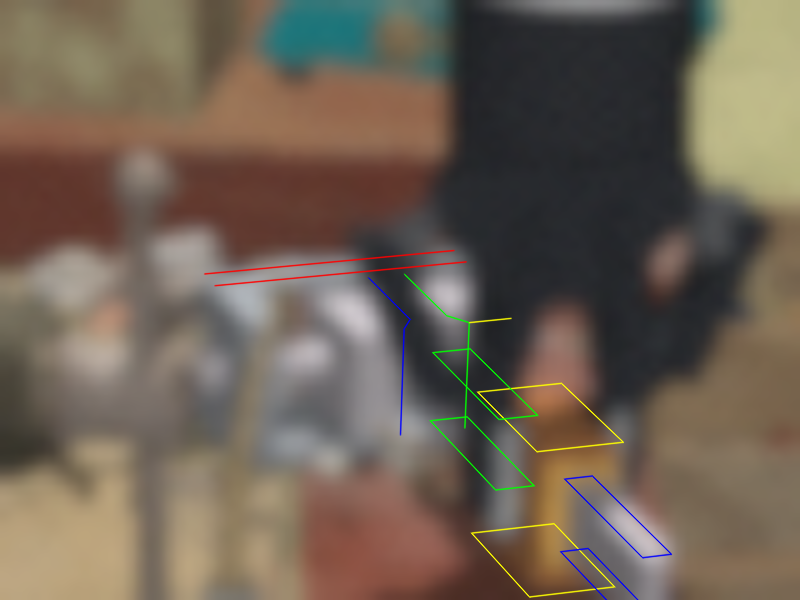

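View pics/o6t.png

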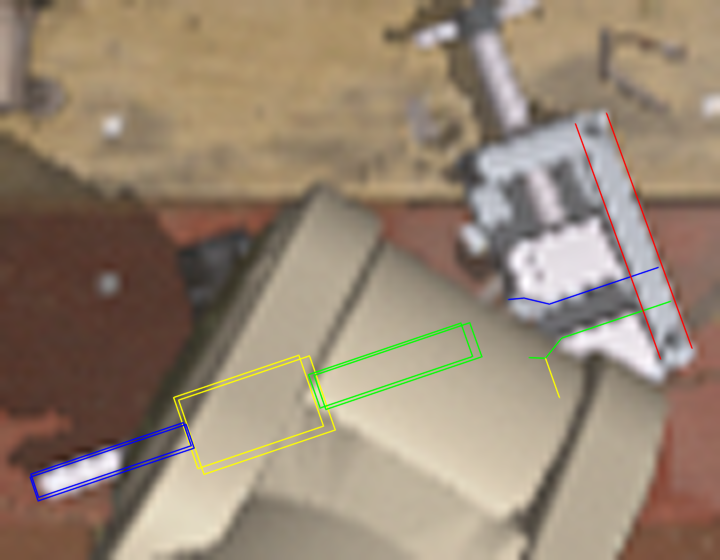

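```bash
cat > fit.py <<'E'
from ov import *
def edge(img,cam,A,B,nrm,z,n=40,half=.006,sgn=None):
    """points on world segment A-B at height z; search along world normal for strongest gradient; returns world pts of edge"""
    A,B,nrm=map(np.array,(A,B,nrm));out=[];offs=np.arange(-half,half,.0002)
    for t in np.linspace(0.03,.97,n):
        p=A+(B-A)*t;P=np.array([[*(p+nrm*o),z] for o in offs]);q=proj(cam,P)
        v=cv2.remap(img,q[:,0].astype(np.float32).reshape(1,-1),q[:,1].astype(np.float32).reshape(1,-1),cv2.INTER_CUBIC)[0]
        g=np.gradient(cv2.GaussianBlur(v.reshape(1,-1).astype(np.float32),(0,0),4)[0])
        k=np.argmax(np.abs(g) if sgn is None else g*sgn);out.append([*(p+nrm*offs[k]),g[k],offs[k]])
    return np.array(out)
E
python3 - <<'E'
from fit import *
im=cv2.cvtColor(cv2.imread("pics/top0.png"),cv2.COLOR_BGR2GRAY).astype(np.float32)
x,y,deg=.4234,-.2669,-71.8;th=np.radians(deg);ex=np.array([np.cos(th),np.sin(th)]);ey=np.array([-ex[1],ex[0]]);o=np.array([x,y])
def seg(name,a,b,axis,z,half,**k):
    A=o+ex*a[0]+ey*a[1];B=o+ex*b[0]+ey*b[1];n=ex if axis=="x" else ey
    E=edge(im,"top",A,B,n,z,half=half,**k)
    t=np.linspace(.03,.97,len(E));off=E[:,3];m=np.ones(len(t),bool)
    for _ in range(4):
        pf=np.polyfit(t[m],off[m],1);r=off-np.polyval(pf,t);m=np.abs(r)<max(.0006,1.5*np.median(np.abs(r)))
    L=np.hypot(*(B-A))
    print(name,"n",m.sum(),"off mid mm",(np.polyval(pf,.5)*1e3).round(2),"slope deg",np.degrees(pf[0]/L).round(2),"rms",(r[m].std()*1e3).round(2), (off[::4]*1e3).round(1))
seg("bar out",(.025,-.02),(.025,.06),"x",.053,.005,sgn=-1)
seg("bar in",(.013,-.02),(.013,.06),"x",.053,.004)
seg("fix face",(-.015,-.007),(.012,-.007),"y",.046,.004,sgn=-1)
seg("mov face",(-.015,.006),(.012,.006),"y",.046,.004,sgn=1)
seg("fix end",(-.022,-.027),(.02,-.027),"y",.046,.008,sgn=1)
seg("fix front",(-.025,-.026),(-.025,-.013),"x",.046,.005,sgn=1)
seg("mov front",(-.025,.012),(-.025,.022),"x",.046,.005,sgn=1)
E
```

```text
bar out n 35 off mid mm -0.79 slope deg -1.2 rms 0.3 [ 0.8 -0.   0.4 -0.2 -0.2 -0.6 -0.4 -0.8 -1.  -1.6]
bar in n 25 off mid mm 0.14 slope deg 2.66 rms 0.55 [-2.  -2.6  0.2  1.  -2.6  0.2  0.   1.8  0.8  1.8]
fix face n 32 off mid mm 0.14 slope deg 1.13 rms 0.31 [-0.6  0.2  0.6 -0.2 -0.4  0.4  0.2 -0.6  0.4  0.6]
mov face n 28 off mid mm 0.91 slope deg 4.56 rms 0.28 [-0.6  0.4 -1.  -1.8  0.6  1.6  0.8  1.2  1.6  0.6]
fix end n 28 off mid mm -4.34 slope deg -1.24 rms 0.47 [-4.2 -4.6 -4.4 -4.  -4.2 -4.8 -3.8 -4.2 -5.4 -3.4]
fix front n 40 off mid mm 0.55 slope deg 0.73 rms 0.17 [0.4 0.4 0.6 0.8 0.6 0.4 0.6 0.4 0.4 0.8]
mov front n 39 off mid mm -0.26 slope deg 1.16 rms 0.23 [ 0.4 -0.2 -0.6 -0.4 -0.6 -0.2 -0.2  0.2 -0.2 -0.2]
```

```bash
cat >> mv.py <<'E'
CO=np.array([.4235,-.2668]);CT=np.radians(-70.8)
EX=np.array([np.cos(CT),np.sin(CT)]);EY=np.array([-EX[1],EX[0]])
def cl():
    s,p,R=cur();d=p[:2]-CO;f=s["wrist_force"];t=s["ft_torque"]
    print("t %.2f clamp x %.1f y %.1f z %.1f mm, ang err %.2f | F x %.1f y %.1f z %.1f Tz %.2f T %s gap %.4f"%(s["clock"],d@EX*1e3,d@EY*1e3,p[2]*1e3,(yaw(R)-90-np.degrees(CT)+90)%180-90,f[:2]@EX,f[:2]@EY,f[2],t[2],t.round(2),s["finger_gap"]))
E
python3 - <<'E'
from mv import *
st();cl();P=CO-.130*EX;show([*P,.0145],199.2,2,0)
E
```

```text
t 10.23 p [ 0.3844 -0.1412  0.0204] yaw -161.78 xaxis [ 0.002 -0.001 -1.   ] F [-0.3 -0.4 -3.2] gap 0.0273 q [-0.55  0.19 -0.69  0.69 -0.   -2.44]
t 10.23 clamp x -131.5 y 4.4 z 20.4 mm, ang err -0.98 | F x 0.3 y -0.4 z -3.2 Tz -0.01 T [ 0.02 -0.04 -0.01] gap 0.0273
[[[0.3, 0.22, -0.08, -0.5, -0.0, 0.0, 0], [0.29, 0.22, -0.07, -0.5, -0.1, 0.1, 0]]]
ends [ 0.3808 -0.144   0.0145] -160.78
```

Emit:
{"op": "drive_tool", "data": {"plan": [[[0.4,0.4,0,-1,0,0,0],[0,0,-0.1,0,0,0,0],[0,0,0,0,0,0,0],[0,0,0,0,0,0,0],[0,0,0,0,0,0,0]]]}}

```text
clock: 10.65
tcp_pos: [0.3805, -0.1433, 0.0159]
orientation: [-0.41, 0.577, -0.41, -0.576]
wrist_force: [0.2, -0.7, -3.0]
finger_gap: 0.0278
```

```bash
python3 - <<'E'
from mv import *
from ov import *
cv2.imwrite("pics/side7.png",env.read_camera("side")[:,:,::-1]);cv2.imwrite("pics/top7.png",env.read_camera("top")[:,:,::-1])
st();cl();s,p,R=cur()
c=clamp(*CO,-70.8,13.5)+[(P+[0,0,p[2]-.013],k) for P,k in gauge(p[0],p[1],yaw(R)-90)]
draw("pics/side7.png","side","pics/o7s.png",(250,145,310,205),11,c)
draw("pics/top7.png","top","pics/o7t.png",(260,190,350,260),8,c)
draw("pics/side7.png","side","pics/o7c.png",(250,145,310,205),11,[])
E
```

```text
t 10.75 p [ 0.3803 -0.1431  0.0156] yaw -160.78 xaxis [ 0.001 -0.    -1.   ] F [-0.2 -0.6 -2.8] gap 0.0273 q [-0.56  0.19 -0.71  0.67 -0.   -2.46]
t 10.75 clamp x -131.0 y -0.1 z 15.6 mm, ang err 0.02 | F x 0.5 y -0.4 z -2.8 Tz -0.03 T [ 0.03 -0.   -0.03] gap 0.0273
```

View pics/o7s.png

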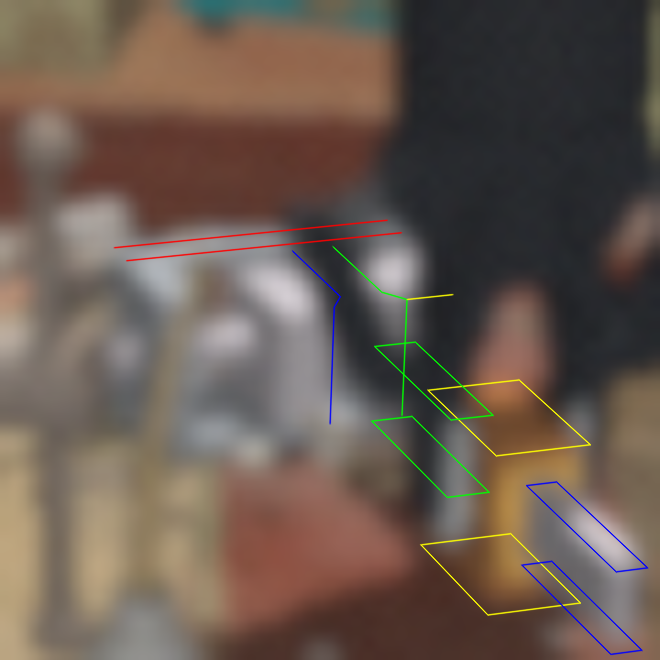

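View pics/o7c.png

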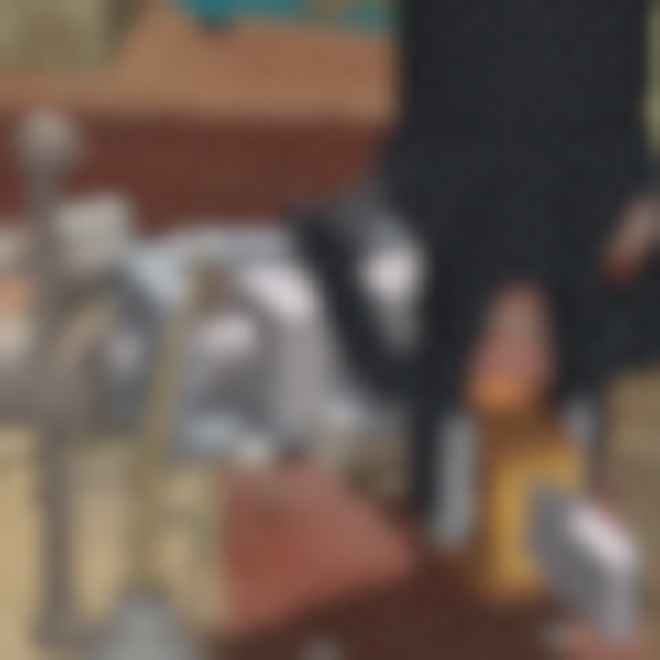

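View pics/o7t.png

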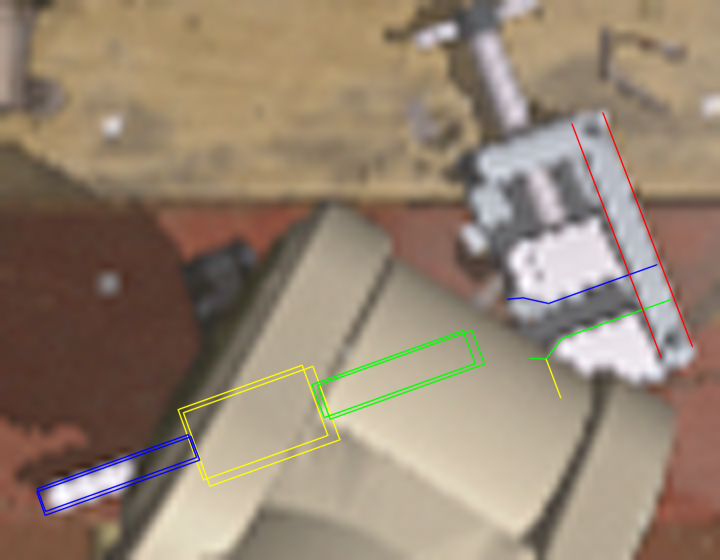

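Emit:
{"op": "drive_tool", "data": {"plan": [[[0.1,0,-0.5,0,0,0,0],[0,0,-0.6,0,0,0,0],[0,0,-0.5,0,0,0,0],[0,0,-0.4,0,0,0,0],[0,0,0,0,0,0,0]]]}}

```text
clock: 11.17
tcp_pos: [0.3874, -0.1631, 0.0144]
orientation: [-0.41, 0.577, -0.41, -0.576]
wrist_force: [0.7, -0.9, -2.6]
finger_gap: 0.0275
```

```bash
python3 -c "
from mv import *
cl()"
```

```text
t 11.17 clamp x -109.8 y -0.0 z 14.4 mm, ang err -0.03 | F x 1.0 y 0.4 z -2.6 Tz -0.01 T [ 0.06 -0.01 -0.01] gap 0.0275
```

Emit:
{"op": "drive_tool", "data": {"plan": [[[0,0,-0.2,0,0,0,0],[0,0,-0.2,0,0,0,0],[0,0,-0.1,0,0,0,0],[0,0,0,0,0,0,0],[0,0,0,0,0,0,0]]]}}

```text
clock: 11.58
tcp_pos: [0.3881, -0.1665, 0.0143]
orientation: [0.409, -0.576, 0.409, 0.576]
wrist_force: [0.1, -0.2, -2.9]
finger_gap: 0.027
```

```bash
python3 -c "
from mv import *
cl()"
```

```text
t 11.58 clamp x -106.3 y -0.4 z 14.3 mm, ang err 0.03 | F x 0.2 y 0.1 z -2.9 Tz 0.06 T [-0.   -0.01  0.06] gap 0.0270
```

Emit:
{"op": "drive_tool", "data": {"plan": [[[0,0,-0.2,0,0,0,0],[0,0,-0.2,0,0,0,0],[0,0,0,0,0,0,0],[0,0,0,0,0,0,0],[0,0,0,0,0,0,0]]]}}

```text
clock: 12.0
tcp_pos: [0.3895, -0.1703, 0.0143]
orientation: [0.409, -0.576, 0.41, 0.576]
wrist_force: [-0.6, 0.3, -2.3]
finger_gap: 0.0273
```

```bash
python3 -c "
from mv import *
cl()"
```

```text
t 12.00 clamp x -102.3 y -0.4 z 14.3 mm, ang err 0.02 | F x -0.5 y -0.5 z -2.3 Tz -0.00 T [-0.02 -0.01 -0.  ] gap 0.0273
```

Emit:
{"op": "drive_tool", "data": {"plan": [[[0,0,-0.2,0,0,0,0],[0,0,-0.1,0,0,0,0],[0,0,0,0,0,0,0],[0,0,0,0,0,0,0],[0,0,0,0,0,0,0]]]}}

```text
clock: 12.42
tcp_pos: [0.3905, -0.1732, 0.0143]
orientation: [-0.409, 0.576, -0.41, -0.576]
wrist_force: [-0.5, 0.1, -1.8]
finger_gap: 0.0271
```

```bash
python3 -c "
from mv import *
cl()"
```

```text
t 12.42 clamp x -99.2 y -0.4 z 14.3 mm, ang err 0.02 | F x -0.2 y -0.4 z -1.8 Tz -0.05 T [ 0.02 -0.01 -0.05] gap 0.0271
```

Emit:
{"op": "drive_tool", "data": {"plan": [[[0,0,-0.2,0,0,0,0],[0,0,-0.1,0,0,0,0],[0,0,0,0,0,0,0],[0,0,0,0,0,0,0],[0,0,0,0,0,0,0]]]}}

```text
clock: 12.83
tcp_pos: [0.3914, -0.176, 0.0143]
orientation: [0.409, -0.576, 0.41, 0.576]
wrist_force: [0.0, -0.7, -3.1]
finger_gap: 0.0274
```

```bash
python3 -c "
from mv import *
cl()"
```

```text
t 12.83 clamp x -96.3 y -0.4 z 14.3 mm, ang err 0.02 | F x 0.7 y -0.2 z -3.1 Tz 0.02 T [0.03 0.03 0.02] gap 0.0274
```

Emit:
{"op": "drive_tool", "data": {"plan": [[[0,0,-0.2,0,0,0,0],[0,0,-0.1,0,0,0,0],[0,0,0,0,0,0,0],[0,0,0,0,0,0,0],[0,0,0,0,0,0,0]]]}}

```text
clock: 13.25
tcp_pos: [0.3925, -0.1788, 0.0143]
orientation: [0.409, -0.576, 0.41, 0.576]
wrist_force: [1.0, 0.1, -2.9]
finger_gap: 0.0274
```

```bash
python3 -c "
from mv import *
cl()"
```

```text
t 13.25 clamp x -93.3 y -0.4 z 14.3 mm, ang err 0.02 | F x 0.3 y 1.0 z -2.9 Tz 0.02 T [0.08 0.02 0.02] gap 0.0274
```

Emit:
{"op": "drive_tool", "data": {"plan": [[[0,0,-0.2,0,0,0,0],[0,0,-0.1,0,0,0,0],[0,0,0,0,0,0,0],[0,0,0,0,0,0,0],[0,0,0,0,0,0,0]]]}}

```text
clock: 13.67
tcp_pos: [0.3934, -0.1817, 0.0143]
orientation: [0.409, -0.576, 0.41, 0.576]
wrist_force: [0.0, -0.8, -2.8]
finger_gap: 0.0273
```

```bash
python3 -c "
from mv import *
cl()"
```

```text
t 13.67 clamp x -90.3 y -0.4 z 14.3 mm, ang err 0.03 | F x 0.7 y -0.2 z -2.8 Tz -0.03 T [ 0.04  0.06 -0.03] gap 0.0273
```

Emit:
{"op": "drive_tool", "data": {"plan": [[[0,0,-0.2,0,0,0,0],[0,0,-0.2,0,0,0,0],[0,0,0,0,0,0,0],[0,0,0,0,0,0,0],[0,0,0,0,0,0,0]]]}}

```text
clock: 14.08
tcp_pos: [0.3947, -0.1855, 0.0143]
orientation: [0.409, -0.576, 0.41, 0.576]
wrist_force: [-0.7, -0.2, -3.1]
finger_gap: 0.0274
```

```bash
python3 -c "
from mv import *
cl()"
```

```text
t 14.08 clamp x -86.3 y -0.4 z 14.3 mm, ang err 0.02 | F x -0.0 y -0.7 z -3.1 Tz -0.02 T [ 0.01 -0.05 -0.02] gap 0.0274
```

Emit:
{"op": "drive_tool", "data": {"plan": [[[0,0,-0.2,0,0,0,0],[0,0,-0.2,0,0,0,0],[0,0,-0.2,0,0,0,0],[0,0,0,0,0,0,0],[0,0,0,0,0,0,0]]]}}

```text
clock: 14.5
tcp_pos: [0.3969, -0.1914, 0.0143]
orientation: [-0.41, 0.577, -0.41, -0.576]
wrist_force: [0.2, 0.5, -2.7]
finger_gap: 0.0273
```

```bash
python3 -c "
from mv import *
cl()"
```

```text
t 14.50 clamp x -80.0 y -0.3 z 14.3 mm, ang err 0.01 | F x -0.4 y 0.4 z -2.7 Tz -0.06 T [ 0.04  0.02 -0.06] gap 0.0273
```

Emit:
{"op": "drive_tool", "data": {"plan": [[[0,0,-0.2,0,0,0,0],[0,0,-0.2,0,0,0,0],[0,0,-0.2,0,0,0,0],[0,0,0,0,0,0,0],[0,0,0,0,0,0,0]]]}}

```text
clock: 14.92
tcp_pos: [0.3988, -0.197, 0.0143]
orientation: [-0.41, 0.577, -0.41, -0.576]
wrist_force: [0.0, 0.0, -2.7]
finger_gap: 0.0274
```

```bash
python3 -c "
from mv import *
cl()"
```

```text
t 14.92 clamp x -74.0 y -0.3 z 14.3 mm, ang err 0.01 | F x -0.0 y 0.0 z -2.7 Tz 0.02 T [-0.   -0.03  0.02] gap 0.0274
```

Emit:
{"op": "drive_tool", "data": {"plan": [[[0,0,-0.2,0,0,0,0],[0,0,-0.2,0,0,0,0],[0,0,-0.2,0,0,0,0],[0,0,0,0,0,0,0],[0,0,0,0,0,0,0]]]}}

```text
clock: 15.33
tcp_pos: [0.4008, -0.2026, 0.0143]
orientation: [-0.41, 0.576, -0.41, -0.576]
wrist_force: [-0.1, -0.3, -2.4]
finger_gap: 0.0275
```

```bash
python3 -c "
from mv import *
cl()"
```

```text
t 15.33 clamp x -68.1 y -0.4 z 14.3 mm, ang err 0.02 | F x 0.2 y -0.2 z -2.4 Tz -0.01 T [ 0.01  0.03 -0.01] gap 0.0275
```

```bash
python3 - <<'E'
from mv import *
from ov import *
cv2.imwrite("pics/side8.png",env.read_camera("side")[:,:,::-1]);cv2.imwrite("pics/top8.png",env.read_camera("top")[:,:,::-1])
draw("pics/side8.png","side","pics/o8s.png",(240,145,310,205),11,[])
draw("pics/top8.png","top","pics/o8t.png",(290,180,370,250),9,[])
E
```

```text
(no output)
```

View pics/o8s.png

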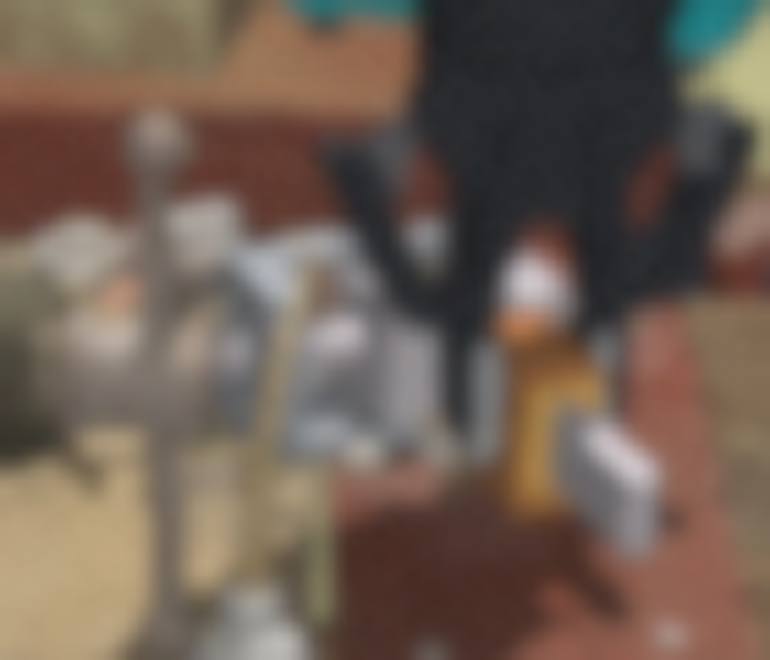

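View pics/o8t.png

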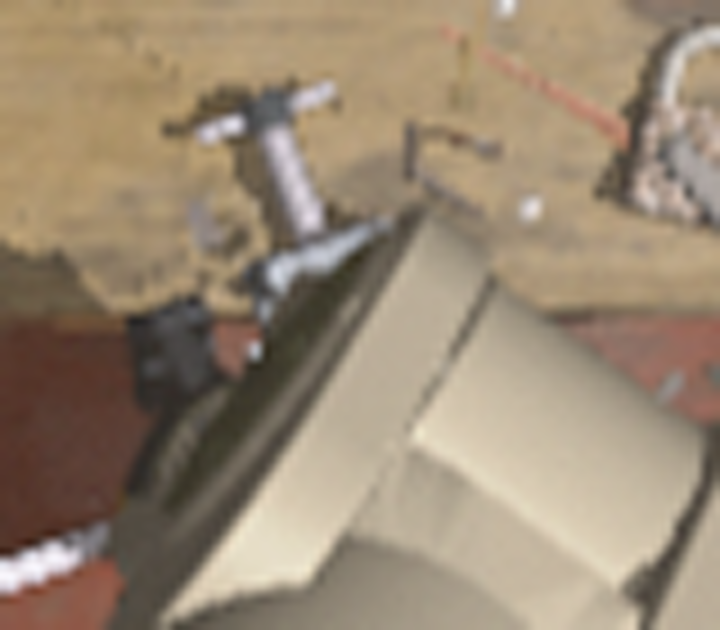

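Emit:
{"op": "drive_tool", "data": {"plan": [[[0,0,-0.2,0,0,0,0],[0,0,-0.2,0,0,0,0],[0,0,-0.2,0,0,0,0],[0,0,0,0,0,0,0],[0,0,0,0,0,0,0]]]}}

```text
clock: 15.85
tcp_pos: [0.4028, -0.2084, 0.0143]
orientation: [-0.41, 0.577, -0.41, -0.576]
wrist_force: [0.6, 0.2, -1.4]
finger_gap: 0.0272
```

```bash
python3 -c "
from mv import *
cl()"
```

```text
t 15.85 clamp x -62.0 y -0.3 z 14.3 mm, ang err 0.01 | F x -0.0 y 0.6 z -1.4 Tz 0.06 T [ 0.01 -0.    0.06] gap 0.0272
```

Emit:
{"op": "drive_tool", "data": {"plan": [[[0,0,-0.2,0,0,0,0],[0,0,-0.2,0,0,0,0],[0,0,-0.2,0,0,0,0],[0,0,0,0,0,0,0],[0,0,0,0,0,0,0]]]}}

```text
clock: 16.27
tcp_pos: [0.4047, -0.214, 0.0143]
orientation: [-0.41, 0.577, -0.41, -0.576]
wrist_force: [0.1, 0.1, -2.7]
finger_gap: 0.0273
```

```bash
python3 -c "
from mv import *
cl()"
```

```text
t 16.27 clamp x -56.0 y -0.3 z 14.3 mm, ang err 0.01 | F x -0.0 y 0.2 z -2.7 Tz 0.02 T [ 0.05 -0.04  0.02] gap 0.0273
```

Emit:
{"op": "drive_tool", "data": {"plan": [[[0,0,-0.2,0,0,0,0],[0,0,0,0,0,0,0],[0,0,0,0,0,0,0],[0,0,0,0,0,0,0],[0,0,0,0,0,0,0]]]}}

```text
clock: 16.68
tcp_pos: [0.4052, -0.2156, 0.0143]
orientation: [0.409, -0.576, 0.41, 0.576]
wrist_force: [-0.3, 0.3, -2.9]
finger_gap: 0.0272
```

```bash
python3 -c "
from mv import *
cl()"
```

```text
t 16.68 clamp x -54.3 y -0.4 z 14.3 mm, ang err 0.03 | F x -0.4 y -0.2 z -2.9 Tz -0.00 T [ 0.04  0.01 -0.  ] gap 0.0272
```

Emit:
{"op": "drive_tool", "data": {"plan": [[[0,0,-0.2,0,0,0,0],[0,0,0,0,0,0,0],[0,0,0,0,0,0,0],[0,0,0,0,0,0,0],[0,0,0,0,0,0,0]]]}}

```text
clock: 17.1
tcp_pos: [0.4058, -0.2173, 0.0142]
orientation: [0.409, -0.576, 0.409, 0.577]
wrist_force: [-1.8, 1.2, -3.0]
finger_gap: 0.0277
```

```bash
python3 -c "
from mv import *
cl()"
```

```text
t 17.10 clamp x -52.5 y -0.5 z 14.2 mm, ang err 0.03 | F x -1.8 y -1.3 z -3.0 Tz -0.04 T [ 0.26  0.11 -0.04] gap 0.0277
```

Emit:
{"op": "drive_tool", "data": {"plan": [[[0,0,-0.1,0,0,0,0],[0,0,-0.1,0,0,0,0],[0,0,0,0,0,0,0],[0,0,0,0,0,0,0],[0,0,0,0,0,0,0]]]}}

```text
clock: 17.52
tcp_pos: [0.4057, -0.2174, 0.014]
orientation: [0.41, -0.576, 0.408, 0.578]
wrist_force: [-2.0, 6.5, 0.8]
finger_gap: 0.0273
```

```bash
python3 -c "
from mv import *
cl()"
```

```text
t 17.52 clamp x -52.5 y -0.5 z 14.0 mm, ang err 0.07 | F x -6.8 y 0.3 z 0.8 Tz -0.10 T [ 1.28  0.24 -0.1 ] gap 0.0273
```

Emit:
{"op": "drive_tool", "data": {"plan": [[[0.1,0,0.1,0,0,0,0],[0,0,0,0,0,0,0],[0,0,0,0,0,0,0],[0,0,0,0,0,0,0],[0,0,0,0,0,0,0]]]}}

```text
clock: 17.93
tcp_pos: [0.4057, -0.2174, 0.0131]
orientation: [0.41, -0.576, 0.409, 0.577]
wrist_force: [-1.0, 5.4, -0.3]
finger_gap: 0.0272
```

```bash
python3 - <<'E'
from mv import *
from ov import *
cl()
cv2.imwrite("pics/side9.png",env.read_camera("side")[:,:,::-1])
s,p,R=cur()
draw("pics/side9.png","side","pics/o9s.png",(250,145,310,205),11,[])
E
```

```text
t 17.93 clamp x -52.5 y -0.6 z 13.1 mm, ang err 0.05 | F x -5.5 y 0.9 z -0.3 Tz -0.05 T [ 1.07  0.27 -0.05] gap 0.0272
```

View pics/o9s.png

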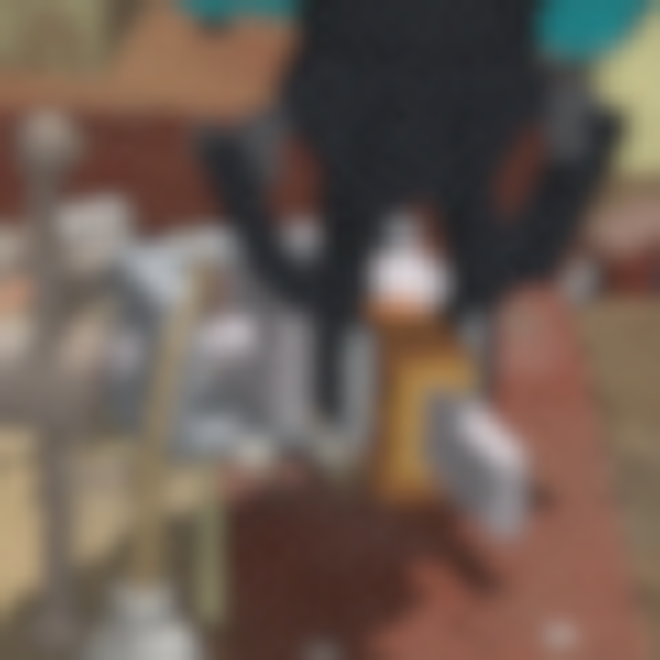

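Emit:
{"op": "drive_tool", "data": {"plan": [[[0,0,0,0,0,0,0.55],[0,0,0,0,0,0,0.55],[0,0,0,0,0,0,0.55],[0,0,0,0,0,0,0.55],[0,0,0,0,0,0,0.55]]]}}

```text
clock: 18.4
tcp_pos: [0.4067, -0.2191, 0.0136]
orientation: [-0.409, 0.577, -0.41, -0.576]
wrist_force: [1.4, -0.5, -0.3]
finger_gap: 0.0471
```

```bash
python3 -c "
from mv import *
cl()"
```

```text
t 18.40 clamp x -50.5 y -0.1 z 13.6 mm, ang err 0.01 | F x 1.0 y 1.1 z -0.3 Tz 0.00 T [ 0.06 -0.04  0.  ] gap 0.0471
```

Emit:
{"op": "drive_tool", "data": {"plan": [[[-0.5,0,0,0,0,0,0.55],[-2,0,0,0,0,0,0.55],[-3,0,0,0,0,0,0.55],[-4,0,0,0,0,0,0.55],[-4,0,0,0,0,0,0.55]]]}}

```text
clock: 18.82
tcp_pos: [0.4054, -0.2179, 0.1496]
orientation: [0.409, -0.576, 0.41, 0.577]
wrist_force: [1.5, -1.4, 1.0]
finger_gap: 0.0469
```

Emit:
{"op": "drive_tool", "data": {"plan": [[[-4,0,2,0,0,0,0.55],[-3,0,4,0,0,0,0.55],[0,1,4,0,0,0,0.55],[0,1,4,0,0,0,0.55],[0,0,4,0,0,0,0.55]]]}}

```text
clock: 19.23
tcp_pos: [0.3291, -0.0618, 0.2113]
orientation: [-0.41, 0.577, -0.41, -0.576]
wrist_force: [1.3, 0.3, -0.5]
finger_gap: 0.0473
```

```bash
python3 - <<'E'
from mv import *
from ov import *
cl();cv2.imwrite("pics/top10.png",env.read_camera("top")[:,:,::-1])
cv2.imwrite("pics/side10.png",env.read_camera("side")[:,:,::-1])
g=CO-.050*EX
c=clamp(*CO,-70.8,13.5)+gauge(*g,-70.8+180)
draw("pics/side10.png","side","pics/oas.png",(250,145,310,205),11,[])
draw("pics/top10.png","top","pics/oat.png",(280,180,360,250),10,c)
draw("pics/top10.png","top","pics/oatc.png",(280,180,360,250),10,[])
E
```

```text
t 19.23 clamp x -224.6 y -21.8 z 211.3 mm, ang err -0.09 | F x 0.1 y 1.4 z -0.5 Tz -0.01 T [ 0.05 -0.02 -0.01] gap 0.0473
```

View pics/oas.png

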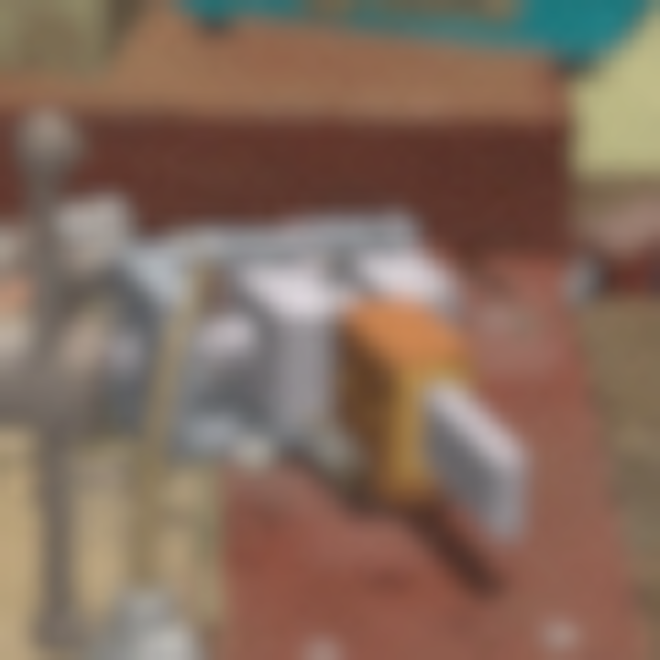

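View pics/oat.png

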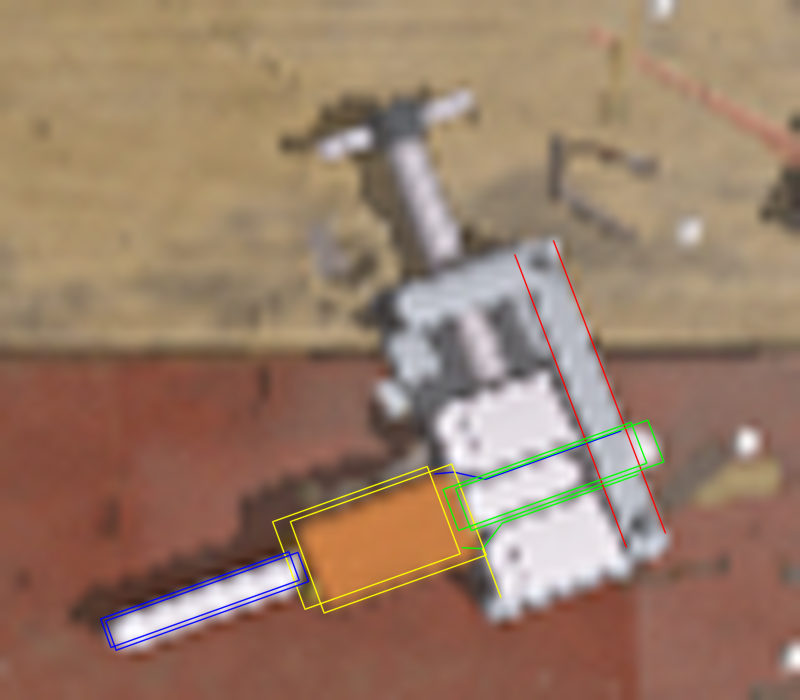

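View pics/oatc.png

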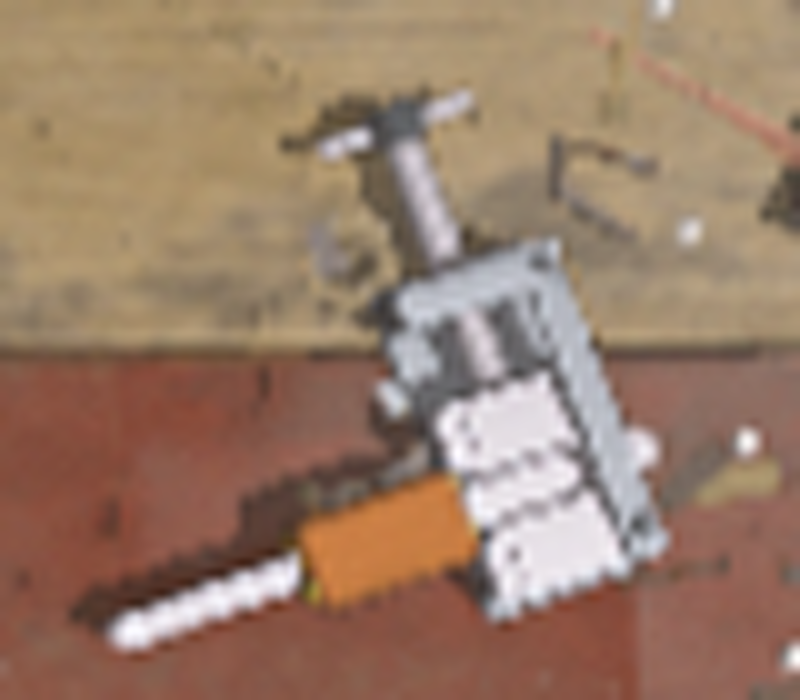

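Emit:
{"op": "drive_tool", "data": {"plan": [[[0,0,0,0,0,0,0.55],[0,0,0,0,0,0,0.55],[0,0,0,0,0,0,0.55],[0,0,0,0,0,0,0.55],[0,0,0,0,0,0,0.55]]]}}

```text
clock: 19.75
tcp_pos: [0.3311, -0.0635, 0.2104]
orientation: [0.41, -0.576, 0.41, 0.576]
wrist_force: [0.2, -0.1, -0.5]
finger_gap: 0.0471
```

```bash
python3 - <<'E'
from mv import *
cl();a=cv2.imread("pics/top10.png");b=cv2.imread("pics/top0.png")
d=cv2.absdiff(a,b).max(2)
def chk(n,u,v,r=14): print(n,d[v-r:v+r,u-r:u+r].mean().round(1))
chk("can",242,209);chk("tape",222,243);chk("knob",343,152);chk("padlock",367,194)
print(env.hand_in())
E
```

```text
t 19.75 clamp x -222.3 y -20.4 z 210.4 mm, ang err -0.07 | F x 0.2 y 0.2 z -0.5 Tz 0.01 T [0.02 0.02 0.01] gap 0.0471
can 6.0
tape 25.8
knob 5.6
padlock 5.0
the job is handed in; nothing more can be done
None
```

The gauge is standing with its 13 mm blade fully home in the clamp and its handle against the jaws. I handed the job in at about 19.8 s, with no verdict given.

- **Getting it out:** I drew the gauge about 105 mm out of the sleeve by the thick blade. I set it on the bench, let go, and took it again by the handle.
- **Finding the fit:** I tried the 13 mm blade first. It slid in with only about 1 N of sideways force, so I did not need to try the 9 mm blade. It stopped firmly at about 7 N along the gap, where the handle meets the jaws. I then released it and backed the arm away.
- **Last pictures:** The handle sits against the jaws and the blade's nose shows past the tie bar. The jaws look where they were, and the arm is clear of everything.

Two things did not fully agree:
- **Stop position:** The stop came at clamp x ≈ -52.5 mm by my measurement instead of -50 mm. That is within the camera and grasp error, and the last top picture matches -50 mm.
- **Tape roll:** Comparing pictures before and after, the area around the tape changed more than the areas around the oil can, knob and padlock (25.8 against 5 to 6). I put this down to the arm or its shadow over it in the later picture. I never moved near the tape at bench height, but I did not check it separately.

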